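# Swap packs in the battery charging box after proving its hatch switch

### The arm

A 6-joint arm with a two-finger parallel gripper is mounted at the origin on a cart in front of the work surface, level with it; the furniture and walls round the work are solid. World frame = base frame: x ahead of the robot, y to its left, z up, the work surface at z = 0. Lengths are in m, angles in rad, forces in N, time in s.
With the tool pointing down it reaches from about 0.35 to 0.975 m from the base axis. Payload 4.9 kg.
Tool frame: the origin (TCP) lies midway between the tips of the shut fingers; the grasp point (between the pads) lies 19 mm behind it; z points along the fingers, y is the direction in which the jaws open and shut (so a half turn about z gives the same grasp; the last joint's range is limited). The gripper opens to 85 mm and grips with 20 to 120 N. Pads are 22 mm wide; open, the fingers measure 114 mm over their backs; the gripper's body (76 mm by 85 mm) begins 54 mm behind the grasp point. The pads swing forward as they close: fully open they stand 13 mm farther back than shut.
Start: joints at [1.22, 0.053, 1.613, -0, 1.476, -0.119], TCP at [0.144, 0.608, 0.231] pointing down, gripper open.
Joint ranges: [-3.01, 3.01], [-1.01, 2.22], [0.06, 2.58], [-1.02, 4.17], [0.09, 2.62], [-3.14, 3.14]. Speed limits (rad/s): [2.57, 2.57, 3.14, 3.14, 3.14, 3.14].

### API

Orientations are given as a rotation vector (axis times angle).
In Python, from station import ctrl gives the robot as it stands.
- The arm moves only by the tool jog_arm, never from a script. Its argument "steps" is a list of rows, each an object of numbers: "dx", "dy", "dz": the shift along the world's x, y, z in units of 60 mm (1.0 is 60 mm); "twist": the turn about the world's z in units of 10 degrees (1.0 is 10 degrees). A call has 1 to 5 rows; each row is the pose to reach, as a shift and turn from the pose measured when the call began; what a row does not reach only later rows make up. A row lasts 1/8 s, in which the tool goes at most 62.5 mm and 10.7 degrees, less where a joint would pass 70% of its speed; a pose out of reach is approached as far as the arm can. A call with a gripper value outside its range is refused whole. "gripper" is the closure in counts, from 0 (fully open) to 255 (shut), set as the call begins (left out, the last holds). The fingers move at their own pace and stop on an object; "newtons" is the grip in N (left out, the last holds). Time passes only in rows, so rows that repeat a pose let the fingers close. It gives the time, the measured TCP pose, the force and the opening at its end, in the units of the state.
- ctrl.get_obs(): the state, without advancing time (a new reading comes with each control period).
- ctrl.get_image(name): name is "scene" or "top" or "wrist"; returns a dict with "frame" (400x640x3 uint8, red, green, blue), "range_z" (400x640 float32, m along the optical axis (not along the pixel's ray), 0 where there is no reading), "fx", "fy", "cx", "cy" (pixels), "D" ([k1, k2, p1, p2, k3] as OpenCV has them; the pictures are not rectified), "extrinsics" (4x4, takes a point from camera to world coordinates). Camera axes: x right, y down, z forward; pixel columns grow to the right and rows downward; lengths in m; the calibration is good to about 2 mm. A picture is of the moment at which its call begins.
- ctrl.finish_job(): hands the job in, once; it reports no verdict.
The state is a dict: "t": time; "q": joint angles; "dq": joint speeds; "effort": joint torques, N m; "tool_pos": TCP position; "tool_rot": TCP orientation; "contact_force": force on the tool from outside, world axes, zero at the start; "wrist_torque": the same for the moment, N m; "opening": finger opening in m.
Only numpy, scipy, OpenCV 4.12 (cv2) and the standard library are available. Lean on these libraries where they do the work, as an engineer would, in place of code of your own. Each camera call takes 0.05 s, during which the arm holds its last target.

### The job

Change over the packs in the battery charging box: lift its hatch off the seat and slide it back clear of the well, then, before any pack is moved, prove the hatch switch: push its roller arm by hand, the way the closing hatch would, until it clicks (do not force it to the end of its travel), and let it spring back. Then put the charged pack from the box into the clear tray and stand every empty pack from the bench in a charging bay of its own, all upright; slide the hatch shut again and let it down flat into its seat so that it holds the switch in. Knock nothing over and leave the other things on the bench where they are.

Things in the scene. Friction and masses are not known exactly. Their poses are not given: they have to be found in the camera images.
- charging_box: Grey steel battery charging box fixed on the bench, 280 deep (x) x 304 wide (y). Origin: centre of its underside; x to its back (away from the robot), y to its left, z up. Front half: open well with three bays, x -0.121 to -0.013, y +-0.136, floor 46 up. Rear half: charger under a flat steel deck, 112 up. At the start the hatch covers the well, flush with the deck.
- hatch_seat (a point): Point of the box at (-0.067, 0, 0.104), axes as the box's: here lies the hatch's origin when it is seated (up to 3 off in x, 2 in y). The hatch rests on ledges round the well, 104 up, between the front wall and the edge of the deck, a step of 8 that keeps it from sliding; 3 play at front and back.
- right_channel (a point): Mid-length of the right channel's lip: box (0, -0.140, 0.133). Channels run the whole length in x on both sides of hatch and deck: walls with inner faces at y = +-0.146, tops 136 up, lips reaching in to y = +-0.140, their undersides 133 up. So the hatch slides when its underside is 8 to 21 above its seat; the lips stop it there. Stops at front and back end the slide.
- hatch: Steel plate, 128 (x) x 288 (y) x 8 thick, 0.65 kg, loose in the channels; origin: centre of its underside, axes as the box's. Lift it off the seat and slide it in +x onto the deck; the well is clear after 118, the back stop comes at 137. A striker bracket on its right edge rises and reaches over the right channel; closing the hatch, it pushes the switch roller forward.
- striker (a point): Middle of the front face of the hatch's striker plate, outside the right channel: hatch frame (-0.002, -0.173, 0.034); upright, 16 wide (y), 36 high, 4 thick, standing on a bracket whose arm runs over the channel 36 to 40 above the hatch's underside.
- hatch_handle (a point): Centre of the hatch's black bar handle, 40 above the hatch's origin: bar 110 long along the hatch's y, 13 wide in x, 12 high, 26 clear under it; two round posts of 12 at y = +-0.046. Pinch it across x from above.
- switch_arm (a joint): Angle (rad) of the limit switch's roller arm on the outside of the box's right wall. 0: upright, free (spring return); grows as the roller is pushed forward (box -x). Clicks over at 0.36 (roller pushed 17); overstrained past 0.95 (pushed 39); end stop 1.1. About 1 N at the roller at rest, 2 N at the click. The closed hatch holds it at about 0.5.
- roller (a point): Centre of the black roller on top of the switch arm: 20 in diameter, 16 wide, axle along the box's y; swings about a pivot 48 below. Free, it is at (-0.053, -0.174, 0.145) in the box's frame. The switch's body below it reaches 113 up. With the hatch open there is 90 of free space behind it (+x); the channel's wall is 14 beside it.
- tray: The clear tray; origin: centre of its underside. Its sides are turned by +0.14 rad about z from this body's axes: use tray_floor.
- tray_floor (a point): Centre of the floor, 2 above the bench, of an empty clear plastic tray right of the box: about 150 x 105, 34 high, thin walls; loose, 0.25 kg. This point's x runs along the short side (inside 100), its y along the long side (inside 148).
- bay0 (a point): Middle of the left charging bay on the floor of the well, axes as the box's. Bays lie 72 apart in y; beside each stand ribs 12 wide, 10 high above the floor; a pack lies lengthwise in x and has 7 play to each rib and 21 to front and back. Above the ribs 26 are free from a centred pack to the next one, 41 to the well's end wall.
- bay1 (a point): Middle of the middle charging bay on the floor of the well, axes as the box's. Bays lie 72 apart in y; beside each stand ribs 12 wide, 10 high above the floor; a pack lies lengthwise in x and has 7 play to each rib and 21 to front and back. Above the ribs 26 are free from a centred pack to the next one, 41 to the well's end wall.
- bay2 (a point): Middle of the right charging bay on the floor of the well, axes as the box's. Bays lie 72 apart in y; beside each stand ribs 12 wide, 10 high above the floor; a pack lies lengthwise in x and has 7 play to each rib and 21 to front and back. Above the ribs 26 are free from a centred pack to the next one, 41 to the well's end wall.
- pack1: Battery pack, 66 (x) x 46 (y) x 52 high, black with a grey cap, 0.22 kg, flat straight sides; origin: centre of its underside. An empty pack, standing upright on the bench to the left of the box; two or three of pack1 to pack3 are there, None if not.
- pack2: Battery pack, 66 (x) x 46 (y) x 52 high, black with a grey cap, 0.22 kg, flat straight sides; origin: centre of its underside. An empty pack, standing upright on the bench to the left of the box; two or three of pack1 to pack3 are there, None if not.
- pack3: Battery pack, 66 (x) x 46 (y) x 52 high, black with a grey cap, 0.22 kg, flat straight sides; origin: centre of its underside. An empty pack, standing upright on the bench to the left of the box; two or three of pack1 to pack3 are there, None if not.
- full1: Battery pack, 66 (x) x 46 (y) x 52 high, black with a grey cap, 0.22 kg, flat straight sides; origin: centre of its underside. The fully charged pack, in the left bay under the closed hatch; exactly one of full1 to full3 is there, the others None.
- full2: Battery pack, 66 (x) x 46 (y) x 52 high, black with a grey cap, 0.22 kg, flat straight sides; origin: centre of its underside. The fully charged pack, in the middle bay under the closed hatch; exactly one of full1 to full3 is there, the others None.
- full3: Battery pack, 66 (x) x 46 (y) x 52 high, black with a grey cap, 0.22 kg, flat straight sides; origin: centre of its underside. The fully charged pack, in the right bay under the closed hatch; exactly one of full1 to full3 is there, the others None.
- glue_a: Bystander, to be left alone: small glue bottle, 52 across, 131 high. Origin: centre of its underside.
- tape: Bystander, to be left alone: tape measure, 61 x 76 x 66 high. Origin: centre of its underside.
- pot: Bystander, to be left alone: small white plastic pot, 45 across, 34 high. Origin: centre of its underside.
Things that resemble listed ones, but are neither listed nor needed, are in the scene too. What is shaped like the pack2 but purple is not meant.

How it is judged:
On the way, in this order (a step that is already met when the one before it is completed fails the run):
1. the hatch is lifted off its seat and slid back clear of the well (x of hatch in the frame of hatch_seat above 0.118 m), for 0.2 s.
2. with the hatch open and no pack moved yet, the roller arm is pushed past its click (x of hatch in the frame of hatch_seat above 0.118 m and value of joint switch_arm above 0.36 rad and (horizontal distance between full1 and bay0 below 0.028 m or horizontal distance between full1 and bay1 below 0.028 m or horizontal distance between full1 and bay2 below 0.028 m) and z of full1 in the frame of charging_box between 0.041 and 0.051 m and angle between each of full1, full2, full3's own z axis and vertical below 0.1 rad and (horizontal distance between full2 and bay0 below 0.028 m or horizontal distance between full2 and bay1 below 0.028 m or horizontal distance between full2 and bay2 below 0.028 m) and z of full2 in the frame of charging_box between 0.041 and 0.051 m and (horizontal distance between full3 and bay0 below 0.028 m or horizontal distance between full3 and bay1 below 0.028 m or horizontal distance between full3 and bay2 below 0.028 m) and z of full3 in the frame of charging_box between 0.041 and 0.051 m and horizontal distance between each of pack1, pack2, pack3 and hatch_seat above 0.17 m), for 0.1 s.
3. the roller arm is let go and springs back (value of joint switch_arm below 0.08 rad), for 0.2 s.
4. the charged pack is in the tray and every empty pack in a bay ((horizontal distance between pack1 and bay0 below 0.028 m or horizontal distance between pack1 and bay1 below 0.028 m or horizontal distance between pack1 and bay2 below 0.028 m) and z of pack1 in the frame of charging_box between 0.041 and 0.051 m and angle between each of pack1, pack2, pack3, full1, full2, full3's own z axis and vertical below 0.1 rad and (horizontal distance between pack2 and bay0 below 0.028 m or horizontal distance between pack2 and bay1 below 0.028 m or horizontal distance between pack2 and bay2 below 0.028 m) and z of pack2 in the frame of charging_box between 0.041 and 0.051 m and (horizontal distance between pack3 and bay0 below 0.028 m or horizontal distance between pack3 and bay1 below 0.028 m or horizontal distance between pack3 and bay2 below 0.028 m) and z of pack3 in the frame of charging_box between 0.041 and 0.051 m and x of full1 in the frame of tray_floor between -0.045 and 0.045 m and y of full1 in the frame of tray_floor between -0.07 and 0.07 m and z of full1 in the frame of tray_floor between -0.004 and 0.006 m and x of full2 in the frame of tray_floor between -0.045 and 0.045 m and y of full2 in the frame of tray_floor between -0.07 and 0.07 m and z of full2 in the frame of tray_floor between -0.004 and 0.006 m and x of full3 in the frame of tray_floor between -0.045 and 0.045 m and y of full3 in the frame of tray_floor between -0.07 and 0.07 m and z of full3 in the frame of tray_floor between -0.004 and 0.006 m), for 0.2 s.
At the end, for the whole second after the job is handed in: Hatch flat in its seat (6 mm sideways, 3 mm in height, 0.03 rad) and holding the switch arm past 0.36 rad; every empty pack on the well floor within 28 mm of the middle of a bay, the charged pack on the tray floor within 45 x 70 mm of its middle; packs within 0.1 rad of upright, all at rest (all of step 4 and horizontal distance between hatch and hatch_seat below 0.006 m and z of hatch in the frame of hatch_seat below 0.003 m and angle between hatch's own z axis and vertical below 0.03 rad and value of joint switch_arm above 0.36 rad and linear speed of each of hatch, pack1, pack2, pack3, full1, full2, full3 below 0.02 m/s); the robot touches nothing.
It fails at once if a bystander is knocked over (angle between any of glue_a, tape's own z axis and vertical above 0.6 rad).
It fails at once if a bystander is pushed more than 8 cm away (distance of any of glue_a, tape, pot from where it was at the start of the episode above 0.08 m).
It fails at once if the switch arm is forced past 0.95 rad (value of joint switch_arm above 0.95 rad).
Of pack1, pack2, pack3 only 2 to 3 are there at a start; the rules pass over those that are not, and their reading is None.
Of full1, full2, full3 only 1 to 1 are there at a start; the rules pass over those that are not, and their reading is None.
At some moment in a run one of pack1, pack2, pack3, full1, full2, full3 may be knocked a few centimetres aside while the robot is not near it.
It also fails if it takes over 208 s, if anything falls off the work surface, if the arm or the gripper's body presses on something with over 40 N, if the wrist force passes 120 N, or if a joint passes its speed limit or range.

## Working session

There is one attempt and no reset: what is moved stays moved. The work goes in short steps, Python scripts to look and compute and a tool call to move; the robot and the scene stay as the last step left them, time stands still between calls to the robot, and variables do not carry over. Pictures are saved under pics/ and viewed, and the job is handed in when it is done.

Besides the shell and the picture viewer there is one more tool, called after "Request:" as a command line: name --argument value ..., lists and objects as JSON in quotes. jog_arm: Moves the arm, as the interface text tells. Its arguments: {"type":"object","properties":{"steps":{"type":"array"},"gripper":{"type":"number"},"newtons":{"type":"number"}},"required":["steps"]}

```bash
ls; mkdir -p pics; cat > h.py <<'E'
import numpy as np, cv2
from station import ctrl
def img(n,save=None):
    d=ctrl.get_image(n)
    if save: cv2.imwrite('pics/'+save,cv2.cvtColor(d['frame'],cv2.COLOR_RGB2BGR))
    return d
def K(d): return np.array([[d['fx'],0,d['cx']],[0,d['fy'],d['cy']],[0,0,1.]])
def ray(d,uv):
    uv=np.array(uv,float).reshape(-1,1,2)
    n=cv2.undistortPoints(uv,K(d),np.array(d['D'],float)).reshape(-1,2)
    E=np.array(d['extrinsics']); r=np.c_[n,np.ones(len(n))]@E[:3,:3].T
    return E[:3,3],r
def plane(d,uv,z):
    o,r=ray(d,uv); return o+r*((z-o[2])/r[:,2])[:,None]
def depth(d,uv):
    uv=np.array(uv).reshape(-1,2).astype(int); o,r=ray(d,uv)
    return o+r*d['range_z'][uv[:,1],uv[:,0]][:,None]
def cloud(d):
    v,u=np.mgrid[0:400,0:640]; uv=np.c_[u.ravel(),v.ravel()]
    return depth(d,uv).reshape(400,640,3)
def proj(d,P):
    E=np.linalg.inv(np.array(d['extrinsics'])); 
    return cv2.projectPoints(np.array(P,float).reshape(-1,3),cv2.Rodrigues(E[:3,:3])[0],E[:3,3],K(d),np.array(d['D'],float))[0].reshape(-1,2)
def st():
    o=ctrl.get_obs(); print('t',round(o['t'],2),'pos',np.round(o['tool_pos'],4),'rot',np.round(o['tool_rot'],3),'F',np.round(o['contact_force'],1),'op',round(o['opening'],4)); return o
E
python3 - <<'E'
from h import *
o=st(); print(o)
for n in ['scene','top','wrist']:
    d=img(n,n+'0.png'); print(n,np.round(d['extrinsics'],3).tolist(),d['fx'],d['D'])
E
```

```text
pics
t 0.0 pos [0.1434 0.6077 0.2301] rot [-3.63e-01 -3.12e+00  3.00e-03] F [ 0.5 -0.2  0.7] op 0.0855
{'t': 0.0, 'q': array([ 1.22001147e+00,  5.33612579e-02,  1.61429464e+00, -2.36294611e-06,
        1.47602435e+00, -1.19000405e-01]), 'dq': array([ 0.00023331,  0.00138581, -0.00026767, -0.00067014, -0.00120868,
       -0.0004427 ]), 'effort': array([ 8.61807393e-06, -3.93671465e+01, -3.70179570e+01, -1.92869829e-04,
        6.83135717e-03,  1.27155383e-05]), 'tool_pos': array([0.14335403, 0.60769012, 0.23005992]), 'tool_rot': array([-0.36321526, -3.12003698,  0.00318951]), 'contact_force': array([ 0.48543931, -0.22468781,  0.65241833]), 'wrist_torque': array([-0.00244253, -0.02488157, -0.02475626]), 'opening': 0.08550899516281796}
scene [[-0.969, -0.221, 0.114, 0.44], [-0.249, 0.852, -0.46, 0.598], [0.004, -0.474, -0.881, 1.258], [0.0, 0.0, 0.0, 1.0]] 380.55152645965245 [0.0036048 0.        0.        0.        0.       ]
top [[0.014, -0.991, 0.133, 0.415], [-1.0, -0.016, -0.011, -0.005], [0.013, -0.133, -0.991, 1.429], [0.0, 0.0, 0.0, 1.0]] 495.73337604202504 [-0.05720588  0.          0.          0.          0.        ]
wrist [[0.229, 0.927, 0.298, 0.067], [0.973, -0.218, -0.071, 0.627], [-0.001, 0.306, -0.952, 0.372], [0.0, 0.0, 0.0, 1.0]] 306.42232828070615 [-0.04958474  0.          0.          0.          0.        ]
```

View pics/scene0.png

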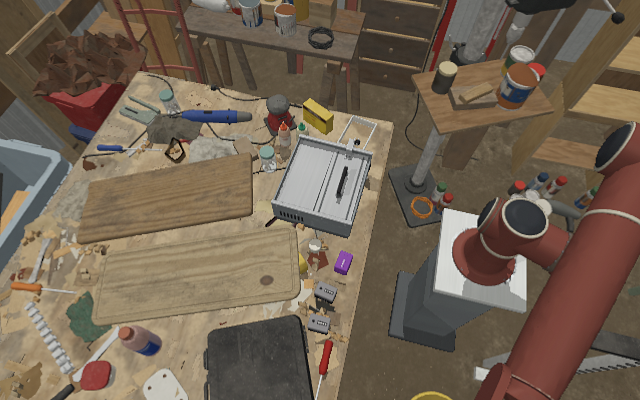

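View pics/top0.png

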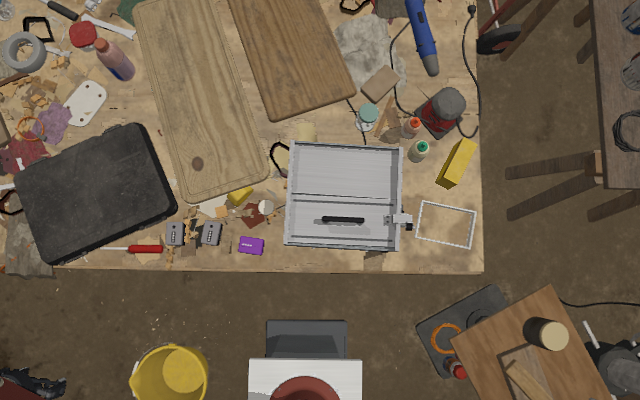

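View pics/wrist0.png

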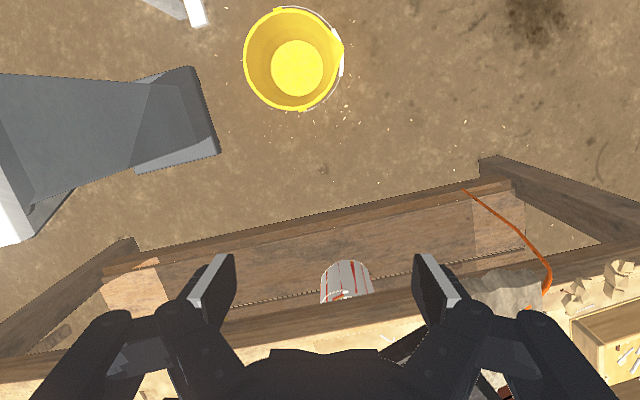

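The top view shows the box at about (343,195), with the handle at (343,220) and the switch at (403,220). The tray is at (446,224) and two empty packs are at (174,233) and (210,233). The purple decoy is at (251,245) and the pot at (265,207). Next I measure these.

```bash
python3 - <<'E'
from h import *
d=img('top'); np.save('pics/x.npy',0)
C=cloud(d); f=d['frame']
cv2.imwrite('pics/topz.png',cv2.resize(cv2.cvtColor(f[120:280,140:500],cv2.COLOR_RGB2BGR),(800,356),interpolation=cv2.INTER_CUBIC))
hsv=cv2.cvtColor(f,cv2.COLOR_RGB2HSV)
Z=C[...,2]
# box rim: points at z 0.12..0.15 
m=((Z>0.085)&(Z<0.15)&(C[...,0]>0.3)&(C[...,0]<0.75)).astype(np.uint8)
m[:, :270]=0; m[:,412:]=0; m[:135]=0
n,l,s,c=cv2.connectedComponentsWithStats(m)
i=1+np.argmax(s[1:,4]); print(s[i]); ys,xs=np.where(l==i); P=C[ys,xs]
r=cv2.minAreaRect(P[:,:2].astype(np.float32)); print('boxrect',r)
print('zhist',np.histogram(P[:,2],bins=np.arange(.085,.15,.005)))
# handle: dark
m=((hsv[...,2]<60)).astype(np.uint8); m[:205]=0;m[235:]=0;m[:,:305]=0;m[:,380:]=0
ys,xs=np.where(m); print('handle',cv2.minAreaRect(np.c_[xs,ys].astype(np.float32)),np.median(C[ys,xs,2]))
# packs
for nm,(x0,x1,y0,y1) in {'a':(155,195,210,255),'b':(193,232,210,255)}.items():
    m=np.zeros(Z.shape,bool); m[y0:y1,x0:x1]=(Z[y0:y1,x0:x1]>0.042)&(Z[y0:y1,x0:x1]<0.062)
    ys,xs=np.where(m); r=cv2.minAreaRect(np.c_[xs,ys].astype(np.float32))
    print(nm,len(xs),r,np.median(Z[m]),plane(d,[r[0]],0.052), 'corners',plane(d,cv2.boxPoints(r),0.052)[:,:2].round(3).tolist())
    print(' box3d',cv2.minAreaRect(C[ys,xs,:2].astype(np.float32)))
# tray
E
```

```text
[  284   139   128   114 12120]
boxrect ((0.5958781838417053, -0.10744673013687134), (0.33291253447532654, 0.2852582633495331), 87.46990966796875)
zhist (array([  25,   13,   29,  182, 2484, 6472, 1356,   93,  186,  308,  595,
        186]), array([0.085, 0.09 , 0.095, 0.1  , 0.105, 0.11 , 0.115, 0.12 , 0.125,
       0.13 , 0.135, 0.14 , 0.145]))
handle ((342.5, 219.0), (6.0, 41.0), 90.0) 0.14926887960507795
a 490 ((172.00001525878906, 230.00001525878906), (34.882659912109375, 25.043960571289062), 63.43495178222656) 0.05195518916259845 [[0.50214485 0.37641449 0.052     ]] corners [[0.529, 0.431], [0.562, 0.37], [0.475, 0.322], [0.443, 0.383]]
 box3d ((0.5020408034324646, 0.3773646354675293), (0.09640524536371231, 0.06894901394844055), 28.917573928833008)
b 399 ((210.59616088867188, 232.51922607421875), (17.062103271484375, 23.92616844177246), 11.309932708740234) 0.051823728660092216 [[0.49697913 0.26842844 0.052     ]] corners [[0.469, 0.297], [0.534, 0.287], [0.525, 0.24], [0.46, 0.25]]
 box3d ((0.49715274572372437, 0.2691592276096344), (0.047741446644067764, 0.06593509763479233), 81.31793975830078)
```

View pics/topz.png

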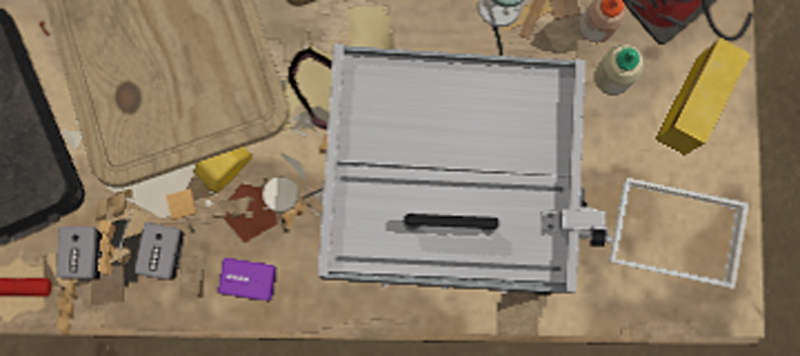

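```bash
python3 - <<'E'
from h import *
d=img('top'); C=cloud(d); Z=C[...,2]; f=d['frame']; hsv=cv2.cvtColor(f,cv2.COLOR_RGB2HSV)
m=(Z>0.129)&(Z<0.143); m[:130]=0;m[260:]=0;m[:,:275]=0;m[:,420:]=0
v,u=np.where(m)
L=u<305; R=(u>388)&((v<205)|(v>236))&(u<408)
for n,s in (('L',L),('R',R)):
    P=C[v[s],u[s]]; y_med=np.median(P[:,1])
    p=np.polyfit(P[:,0],P[:,1],1); e=P[:,1]-np.polyval(p,P[:,0]); k=abs(e)<.008; p=np.polyfit(P[k,0],P[k,1],1); e=P[:,1]-np.polyval(p,P[:,0])
    print(n,s.sum(),'yaw',np.arctan(-p[0])*-1,p,'x',P[:,0].min(),P[:,0].max(),'e',np.percentile(e,[2,50,98]).round(4), 'z',np.median(P[:,2]))
# handle
m=((hsv[...,2]<60)).astype(np.uint8); m[:205]=0;m[235:]=0;m[:,:305]=0;m[:,380:]=0
n,l,s,c=cv2.connectedComponentsWithStats(m);i=1+np.argmax(s[1:,4]);ys,xs=np.where(l==i)
r=cv2.minAreaRect(np.c_[xs,ys].astype(np.float32)); print('handle',r,plane(d,[r[0]],.15)); W=plane(d,np.c_[xs,ys],.15)
print(cv2.minAreaRect(W[:,:2].astype(np.float32)), cv2.fitLine(W[:,:2].astype(np.float32),cv2.DIST_L2,0,.01,.01).ravel(), np.median(C[ys,xs,2]))
print('row extremes',plane(d,[[xs.min(),219],[xs.max()+1,219]],.15))
# edges box corners
for nm,(x0,x1,y0,y1) in {'a':(158,188,215,252),'b':(195,230,215,252)}.items():
    h=hsv[y0:y1,x0:x1]; m=((h[...,1]<60)&(h[...,2]>70)).astype(np.uint8); m=cv2.morphologyEx(m,cv2.MORPH_CLOSE,np.ones((5,5)));
    n,l,s,c=cv2.connectedComponentsWithStats(m);i=1+np.argmax(s[1:,4]);ys,xs=np.where(l==i)
    W=plane(d,np.c_[xs+x0,ys+y0],.052)[:,:2].astype(np.float32)
    print(nm,cv2.minAreaRect(W),len(xs))
# tray rim
m=((hsv[...,1]<30)&(hsv[...,2]>180)).astype(np.uint8); m[:195]=0;m[255:]=0;m[:,:412]=0;m[:,480:]=0
n,l,s,c=cv2.connectedComponentsWithStats(m);i=1+np.argmax(s[1:,4]);ys,xs=np.where(l==i)
W=plane(d,np.c_[xs,ys],.034)[:,:2].astype(np.float32); print('tray',s[i],cv2.minAreaRect(W),cv2.boxPoints(cv2.minAreaRect(W)))
# pot
print(depth(d,[[265,206]]), depth(d,[[405,224],[403,221],[408,226],[400,216]]).round(3))
E
```

```text
L 458 yaw -0.048489923603258635 [-0.04852796  0.08071154] x 0.4652820553657241 0.7452317790212816 e [-0.0071 -0.0001  0.0065] z 0.1365270943984883
R 337 yaw -0.04537400310729084 [-0.04540517 -0.21270637] x 0.45126020627489244 0.7313292662401898 e [-0.006   0.0002  0.0089] z 0.1360546591539813
handle ((342.5, 219.0), (6.0, 41.0), 90.0) [[ 0.53145873 -0.09096127  0.15      ]]
((0.531456708908081, -0.09102484583854675), (0.015588030219078064, 0.10638581216335297), 0.857915997505188) [ 0.01826478  0.99983317  0.53098035 -0.08928161] 0.14945161406032992
row extremes [[ 0.53065129 -0.03784477  0.15      ]
 [ 0.53229538 -0.1467763   0.15      ]]
a ((0.49400508403778076, 0.3686469793319702), (0.06116277724504471, 0.052511222660541534), 0.9709652066230774) 391
b ((0.5053417086601257, 0.26493313908576965), (0.052031420171260834, 0.08342047035694122), 81.05523681640625) 448
tray [415 200  48  47 157] ((0.5342058539390564, -0.3812433183193207), (0.13639500737190247, 0.11013060808181763), 78.69697570800781) [[ 0.466842   -0.43732542]
 [ 0.57483655 -0.45891076]
 [ 0.6015697  -0.32516122]
 [ 0.49357516 -0.30357587]]
[[0.57536914 0.12078917 0.03580708]] [[ 0.524 -0.261  0.11 ]
 [ 0.529 -0.25   0.141]
 [ 0.516 -0.261  0.151]
 [ 0.542 -0.242  0.143]]
```

Request:
jog_arm --steps '[{"dx": 0.5, "dy": -0.9, "dz": 0.3, "twist": -1}, {"dx": 1, "dy": -1.8, "dz": 0.6, "twist": -2}, {"dx": 1.5, "dy": -2.7, "dz": 0.8, "twist": -3}, {"dx": 2, "dy": -3.6, "dz": 0.8, "twist": -4}, {"dx": 2.5, "dy": -4.5, "dz": 0.8, "twist": -5}]' --gripper 60 --newtons 60

```text
t: 0.88
tool_pos: [0.2928, 0.3386, 0.2791]
tool_rot: [1.655, 2.67, 0.001]
contact_force: [0.7, -0.1, 0.1]
opening: 0.0651
```

Request:
jog_arm --steps '[{"dx": 0.5, "dy": -0.9, "dz": 0, "twist": -0.6}, {"dx": 1, "dy": -1.8, "twist": -1.2}, {"dx": 1.5, "dy": -2.7, "twist": -1.8}, {"dx": 2, "dy": -3.6, "twist": -2.4}, {"dx": 2.5, "dy": -4.5, "twist": -2.94}]'

```text
validation failed for argument at $.st...
```

Request:
jog_arm --steps '[{"dx": 0.5, "dy": -0.9}, {"dx": 1, "dy": -1.8}, {"dx": 1.45, "dy": -2.65}, {"dx": 1.45, "dy": -2.65}]'

```text
validation failed for argument at $.st...
```

```bash
python3 - <<'E'
from h import *
st(); img('wrist','w1.png'); img('scene','s1.png')
E
```

```text
t 0.88 pos [0.2928 0.3386 0.2791] rot [1.655e+00 2.670e+00 1.000e-03] F [ 0.7 -0.1  0.1] op 0.0651
```

View pics/w1.png

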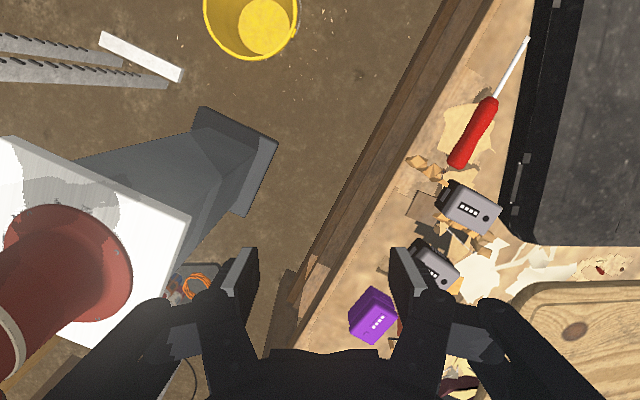

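The pictures show the two empty packs at (470,210) and (432,265) and the purple decoy at (372,315). The move calls were refused because every row needs all four keys.

Request:
jog_arm --steps '[{"dx": 0.5, "dy": -0.9, "dz": 0, "twist": -0.6}, {"dx": 1, "dy": -1.8, "dz": 0, "twist": -1.2}, {"dx": 1.5, "dy": -2.7, "dz": 0, "twist": -1.8}, {"dx": 2, "dy": -3.6, "dz": 0, "twist": -2.4}, {"dx": 2.5, "dy": -4.5, "dz": 0, "twist": -2.91}]'

```text
t: 1.6
tool_pos: [0.4449, 0.0658, 0.2791]
tool_rot: [2.279, 2.161, 0.001]
contact_force: [0.6, 0.2, 0.5]
opening: 0.0653
```

Request:
jog_arm --steps '[{"dx": 0.5, "dy": -0.9, "dz": 0, "twist": 0}, {"dx": 1, "dy": -1.8, "dz": 0, "twist": 0}, {"dx": 1.45, "dy": -2.65, "dz": 0, "twist": 0}, {"dx": 1.45, "dy": -2.65, "dz": 0, "twist": 0}]'

```text
t: 2.1
tool_pos: [0.5329, -0.0957, 0.2781]
tool_rot: [2.283, 2.158, -0.001]
contact_force: [0.2, 1.5, -0.1]
opening: 0.0655
```

```bash
python3 - <<'E'
from h import *
st(); img('wrist','w2.png'); img('scene','s2.png')
E
```

```text
t 2.1 pos [ 0.5329 -0.0957  0.2781] rot [ 2.283e+00  2.158e+00 -1.000e-03] F [ 0.2  1.5 -0.1] op 0.0655
```

View pics/w2.png

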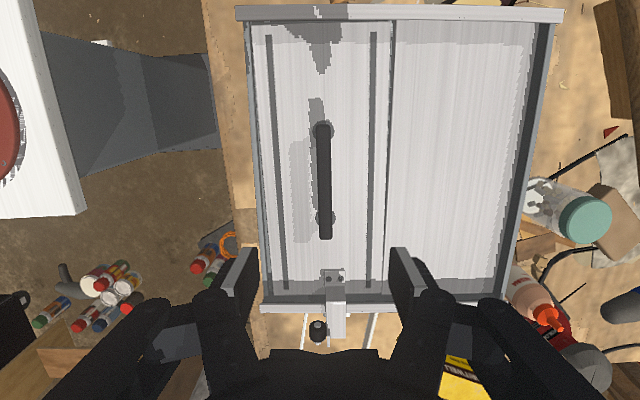

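The wrist view shows the handle at (322,180) and the roller at (318,330), with the striker arm next to it.

```bash
python3 - <<'E'
from h import *
d=img('wrist'); f=d['frame']; h=cv2.cvtColor(f,cv2.COLOR_RGB2HSV); C=cloud(d)
m=(h[...,2]<55).astype(np.uint8); m[:110]=0;m[245:]=0;m[:,:300]=0;m[:,345:]=0
n,l,s,c=cv2.connectedComponentsWithStats(m);i=1+np.argmax(s[1:,4]);ys,xs=np.where(l==i);print(s[i])
W=plane(d,np.c_[xs,ys],.15)[:,:2].astype(np.float32);print(cv2.minAreaRect(W),np.median(C[ys,xs,2]))
print('yaw of walls', [plane(d,[a],.136).round(4).tolist() for a in ((249,20),(263,305),(555,15),(520,310))])
print('deck edge',plane(d,[[393,30],[386,295]],.112).round(4).tolist())
print('roller',plane(d,[[318,331]],.155),depth(d,[[318,331],[318,325],[336,320],[340,335]]).round(3).tolist())
E
```

```text
[319 186   1  19  19]
((0.5271995067596436, -0.09784246981143951), (0.017407918348908424, 1.9709113985300064e-07), 86.73300170898438) 0.14731172630581968
yaw of walls [[[0.477, 0.0539, 0.136]], [[0.4576, -0.2261, 0.136]], [[0.7373, 0.0483, 0.136]], [[0.7479, -0.2514, 0.136]]]
deck edge [[0.6024, 0.0444, 0.112], [0.5983, -0.2377, 0.112]]
roller [[ 0.51757805 -0.24794481  0.155     ]] [[0.517, -0.257, 0.145], [0.517, -0.255, 0.138], [0.537, -0.245, 0.143], [0.541, -0.266, 0.142]]
```

Request:
jog_arm --steps '[{"dx": -0.03, "dy": 0.08, "dz": -0.8, "twist": 0}, {"dx": -0.03, "dy": 0.08, "dz": -1.6, "twist": 0}, {"dx": -0.03, "dy": 0.08, "dz": -2.2, "twist": 0}, {"dx": -0.03, "dy": 0.08, "dz": -2.52, "twist": 0}, {"dx": -0.03, "dy": 0.08, "dz": -2.52, "twist": 0}]'

```text
t: 2.88
tool_pos: [0.5292, -0.0865, 0.1267]
tool_rot: [-2.276, -2.163, 0.001]
contact_force: [-0.2, -0.5, 0.0]
opening: 0.0652
```

```bash
python3 - <<'E'
from h import *
st(); img('wrist','w3.png')
E
```

```text
t 2.88 pos [ 0.5292 -0.0865  0.1267] rot [-2.276e+00 -2.163e+00  1.000e-03] F [-0.2 -0.5  0. ] op 0.0652
```

View pics/w3.png

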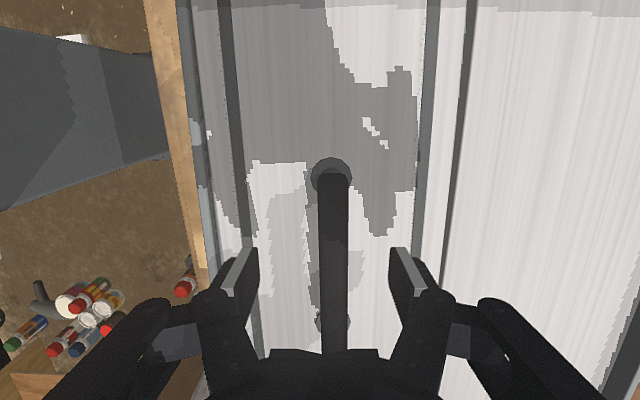

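The bar at (333,250) sits between the pads, about 3 mm off centre toward +x. I nudge and close.

Request:
jog_arm --steps '[{"dx": 0.04, "dy": -0.07, "dz": 0, "twist": 0}, {"dx": 0.04, "dy": -0.07, "dz": 0, "twist": 0}, {"dx": 0.04, "dy": -0.07, "dz": 0, "twist": 0}, {"dx": 0.04, "dy": -0.07, "dz": 0, "twist": 0}]' --gripper 255 --newtons 80

```text
t: 3.42
tool_pos: [0.5337, -0.0916, 0.1298]
tool_rot: [2.274, 2.162, 0.003]
contact_force: [1.1, -1.0, 3.9]
opening: 0.0112
```

Request:
jog_arm --steps '[{"dx": 0, "dy": 0, "dz": 0.1, "twist": 0}, {"dx": 0, "dy": 0, "dz": 0.25, "twist": 0}, {"dx": 0, "dy": 0, "dz": 0.25, "twist": 0}]'

```text
t: 3.8
tool_pos: [0.5338, -0.0913, 0.1448]
tool_rot: [2.274, 2.162, 0.004]
contact_force: [2.2, -0.3, -7.4]
opening: 0.0114
```

Request:
jog_arm --steps '[{"dx": 0.4, "dy": -0.02, "dz": 0, "twist": 0}, {"dx": 0.9, "dy": -0.04, "dz": 0, "twist": 0}, {"dx": 1.4, "dy": -0.065, "dz": 0, "twist": 0}, {"dx": 1.9, "dy": -0.09, "dz": 0, "twist": 0}, {"dx": 2.1, "dy": -0.1, "dz": 0, "twist": 0}]'

```text
t: 4.42
tool_pos: [0.6599, -0.0973, 0.1438]
tool_rot: [2.276, 2.163, 0.002]
contact_force: [-0.3, -0.2, -6.7]
opening: 0.0114
```

Request:
jog_arm --steps '[{"dx": 0, "dy": 0, "dz": 0, "twist": 0}, {"dx": 0, "dy": 0, "dz": -0.07, "twist": 0}, {"dx": 0, "dy": 0, "dz": -0.07, "twist": 0}]'

```text
t: 4.8
tool_pos: [0.6586, -0.0971, 0.1386]
tool_rot: [-2.277, -2.164, 0.0]
contact_force: [-0.3, 0.9, -6.6]
opening: 0.0112
```

```bash
python3 - <<'E'
from h import *
st(); img('wrist','w4.png');img('scene','s4.png')
E
```

```text
t 4.8 pos [ 0.6586 -0.0971  0.1386] rot [-2.277 -2.164  0.   ] F [-0.3  0.9 -6.6] op 0.0112
```

View pics/w4.png

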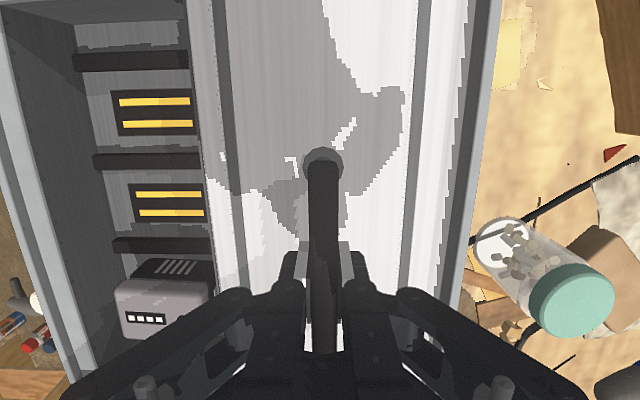

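View pics/s4.png

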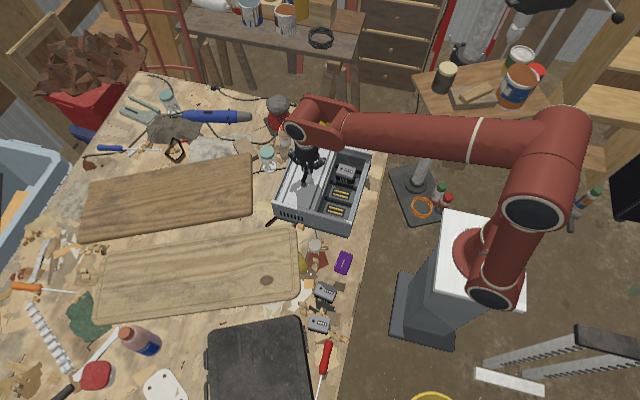

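The well is open. The charged pack is in the right bay at (165,305) and the other two bays are empty. I lower onto the deck and release.

Request:
jog_arm --steps '[{"dx": 0, "dy": 0, "dz": -0.04, "twist": 0}, {"dx": 0, "dy": 0, "dz": -0.04, "twist": 0}]'

```text
t: 5.15
tool_pos: [0.6594, -0.0974, 0.1378]
tool_rot: [2.276, 2.163, 0.001]
contact_force: [-1.4, 0.2, -3.2]
opening: 0.0115
```

Request:
jog_arm --steps '[{"dx": 0, "dy": 0, "dz": 0, "twist": 0}, {"dx": 0, "dy": 0, "dz": 0, "twist": 0}, {"dx": 0, "dy": 0, "dz": 0.7, "twist": 0}, {"dx": 0, "dy": 0, "dz": 1.4, "twist": 0}, {"dx": 0, "dy": 0, "dz": 2, "twist": 0}]' --gripper 60

```text
t: 5.78
tool_pos: [0.6601, -0.0975, 0.261]
tool_rot: [2.274, 2.161, 0.004]
contact_force: [-0.4, 0.5, -0.2]
opening: 0.0656
```

```bash
python3 - <<'E'
from h import *
st(); d=img('wrist','w5.png');img('scene','s5.png')
np.savez('pics/w5.npz',**{k:d[k] for k in d})
E
```

```text
t 5.78 pos [ 0.6601 -0.0975  0.261 ] rot [2.274 2.161 0.004] F [-0.4  0.5 -0.2] op 0.0656
```

View pics/w5.png

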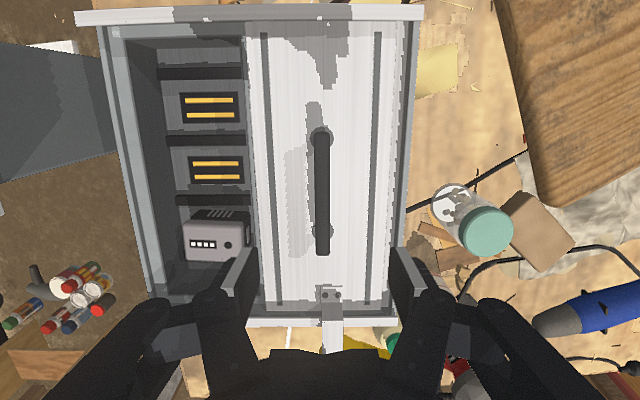

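The hatch is open, with its front edge at about column 250 and the charged pack still in the right bay at (217,240). Next I move above the switch with the fingers shut.

Request:
jog_arm --steps '[{"dx": -0.3, "dy": -0.9, "dz": 0, "twist": 0}, {"dx": -0.6, "dy": -1.8, "dz": 0, "twist": 0}, {"dx": -1.08, "dy": -2.6, "dz": 0, "twist": 0}, {"dx": -1.08, "dy": -2.84, "dz": 0, "twist": 0}, {"dx": -1.08, "dy": -2.84, "dz": 0, "twist": 0}]' --gripper 255

```text
t: 6.5
tool_pos: [0.5975, -0.2691, 0.2653]
tool_rot: [2.27, 2.154, 0.012]
contact_force: [0.3, 0.2, -1.1]
opening: 0.0002
```

```bash
python3 - <<'E'
from h import *
st(); img('wrist','w6.png');
for n in ('scene','top'):
    d=img(n); B=cv2.cvtColor(d['frame'],cv2.COLOR_RGB2BGR); p=proj(d,[[.537,-.266,.145]])[0]; print(n,p)
    x,y=int(p[0]),int(p[1]); c=B[max(0,y-50):y+50,x-66:x+66]; cv2.imwrite('pics/%s6.png'%n,cv2.resize(c,None,fx=6,fy=6,interpolation=cv2.INTER_CUBIC))
E
```

```text
t 6.5 pos [ 0.5975 -0.2691  0.2653] rot [2.27  2.154 0.012] F [ 0.3  0.2 -1.1] op 0.0002
scene [351.39859137 139.62602373]
top [409.32145827 218.04353302]
```

View pics/w6.png

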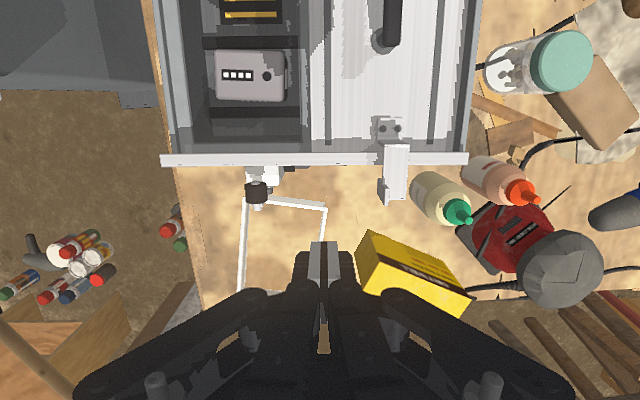

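View pics/scene6.png

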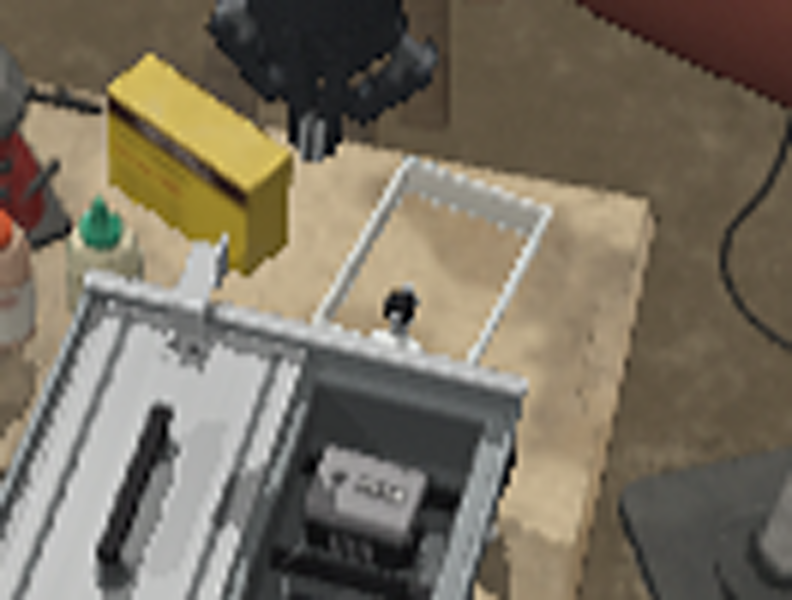

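View pics/top6.png

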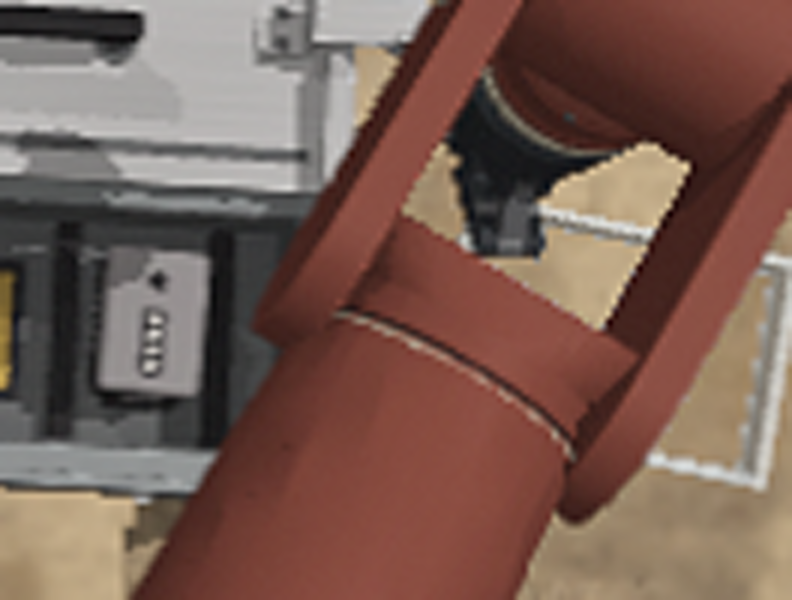

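The roller is at zoomed scene pixel (400,302), exactly where the model puts it. The fingers are behind it. I descend.

Request:
jog_arm --steps '[{"dx": -0.03, "dy": 0.01, "dz": -0.8, "twist": 0}, {"dx": -0.03, "dy": 0.01, "dz": -1.6, "twist": 0}, {"dx": -0.03, "dy": 0.01, "dz": -2.0, "twist": 0}, {"dx": -0.03, "dy": 0.01, "dz": -2.17, "twist": 0}, {"dx": -0.03, "dy": 0.01, "dz": -2.17, "twist": 0}]'

```text
t: 7.28
tool_pos: [0.5967, -0.2657, 0.1351]
tool_rot: [2.266, 2.16, 0.012]
contact_force: [-0.6, 0.3, -1.0]
opening: -0.0004
```

```bash
cat > zs.py <<'E'
import sys
from h import *
st(); d=img('scene'); B=cv2.cvtColor(d['frame'],cv2.COLOR_RGB2BGR); x,y=351,140
cv2.imwrite('pics/'+sys.argv[1],cv2.resize(B[y-40:y+40,x-50:x+50],None,fx=7,fy=7,interpolation=cv2.INTER_CUBIC))
E
python3 zs.py z7.png; python3 -c "
from h import *
img('wrist','w7.png')"
```

```text
t 7.28 pos [ 0.5967 -0.2657  0.1351] rot [2.266 2.16  0.012] F [-0.6  0.3 -1. ] op -0.0004
```

View pics/z7.png

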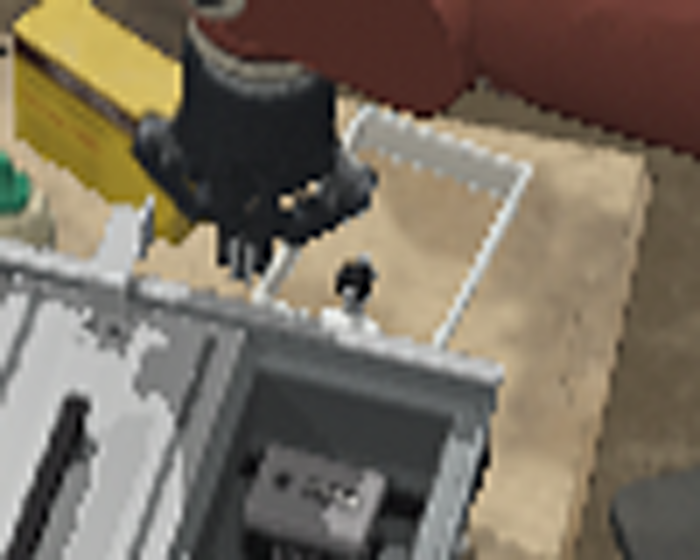

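View pics/w7.png

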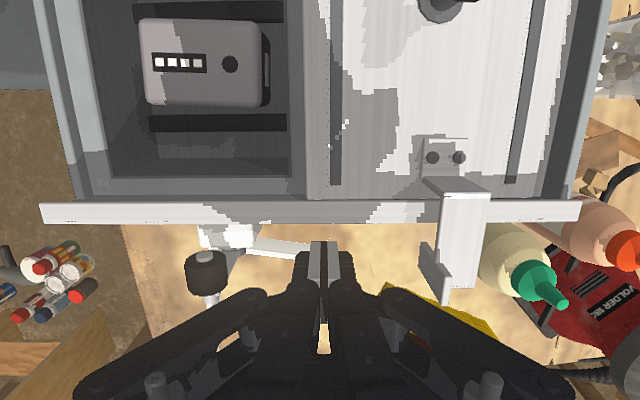

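The wrist view shows the roller at (207,272) with the shut fingers at (325,270) behind it. I approach in stages.

Request:
jog_arm --steps '[{"dx": -0.3, "dy": 0, "dz": 0, "twist": 0}, {"dx": -0.6, "dy": 0, "dz": 0, "twist": 0}, {"dx": -0.8, "dy": 0, "dz": 0, "twist": 0}, {"dx": -0.8, "dy": 0, "dz": 0, "twist": 0}]'

```text
t: 7.88
tool_pos: [0.5502, -0.2673, 0.139]
tool_rot: [2.262, 2.154, 0.015]
contact_force: [1.5, 0.1, 2.0]
opening: 0.0
```

```bash
python3 -c "
from h import *
st();img('wrist','w8.png')"
```

```text
t 7.88 pos [ 0.5502 -0.2673  0.139 ] rot [2.262 2.154 0.015] F [1.5 0.1 2. ] op 0.0
```

View pics/w8.png

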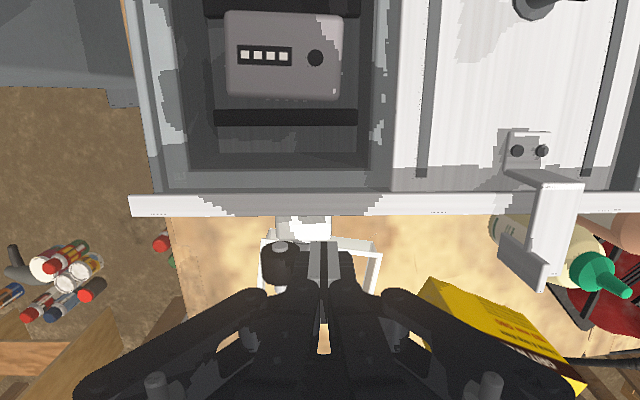

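The fingers at (300,265) now touch the roller at (278,265), with +1.5 N in x. I keep pushing in small steps.

Request:
jog_arm --steps '[{"dx": -0.1, "dy": 0.0, "dz": -0.04, "twist": 0}, {"dx": -0.2, "dy": 0.01, "dz": -0.04, "twist": 0}, {"dx": -0.2, "dy": 0.01, "dz": -0.04, "twist": 0}]'

```text
t: 8.3
tool_pos: [0.538, -0.2667, 0.136]
tool_rot: [2.263, 2.154, 0.014]
contact_force: [2.0, -0.7, 1.2]
opening: -0.0002
```

```bash
python3 zs.py z9.png; python3 -c "
from h import *
img('wrist','w9.png')"
```

```text
t 8.3 pos [ 0.538  -0.2667  0.136 ] rot [2.263 2.154 0.014] F [ 2.  -0.7  1.2] op -0.0002
```

View pics/w9.png

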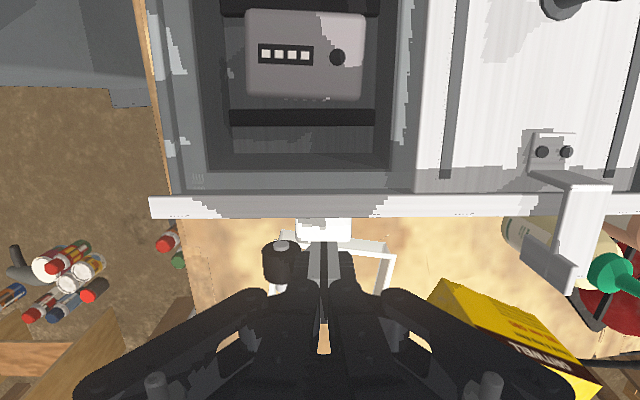

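View pics/z9.png

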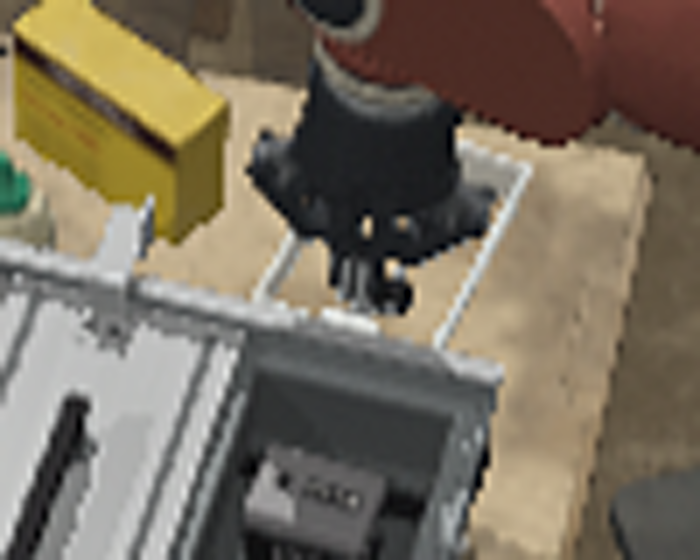

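```bash
python3 - <<'E'
from h import *
d=img('scene')
for a in (0,.2,.36,.5,.65,.8,.95):
    bx=-.053-.048*np.sin(a); z=.097+.048*np.cos(a); by=-.174
    p=proj(d,[[.5983+bx+.047*by,-.0941-.047*bx+by,z]])[0]; print(a,((p-[301,100])*7).round(0))
E
```

```text
0 [352. 278.]
0.2 [370. 283.]
0.36 [383. 289.]
0.5 [394. 295.]
0.65 [405. 303.]
0.8 [414. 311.]
0.95 [421. 319.]
```

The roller now sits at zoomed (393,293), which corresponds to about 0.49 rad: past the click and well below 0.95. I hold briefly, then retract.

Request:
jog_arm --steps '[{"dx": -0.03, "dy": 0, "dz": 0, "twist": 0}, {"dx": 0, "dy": 0, "dz": 0, "twist": 0}, {"dx": 0.4, "dy": -0.01, "dz": 0, "twist": 0}, {"dx": 0.9, "dy": -0.03, "dz": 0, "twist": 0}, {"dx": 0.9, "dy": -0.03, "dz": 0, "twist": 0}]'

```text
t: 9.07
tool_pos: [0.5931, -0.2681, 0.1356]
tool_rot: [2.262, 2.156, 0.014]
contact_force: [0.1, 0.6, 0.7]
opening: -0.0002
```

```bash
python3 zs.py z10.png
```

```text
t 9.07 pos [ 0.5931 -0.2681  0.1356] rot [2.262 2.156 0.014] F [0.1 0.6 0.7] op -0.0002
```

View pics/z10.png

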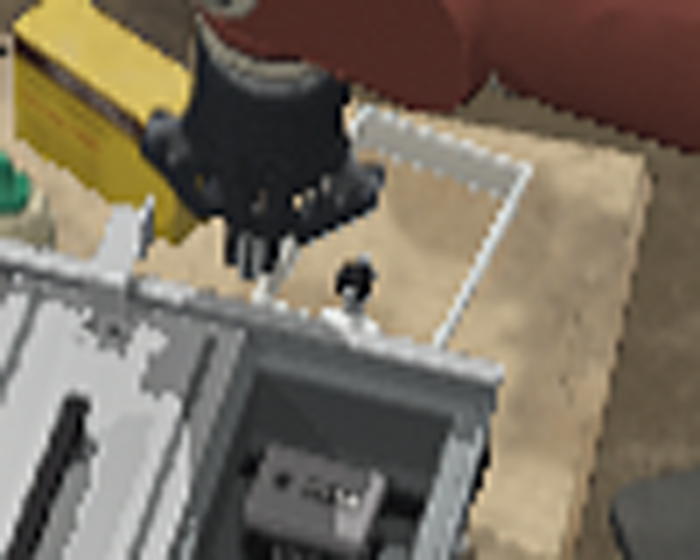

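The switch has sprung back (roller at zoomed (354,280)). Next I work out the charged pack's and the tray's positions.

```bash
python3 - <<'E'
from h import *
o=st(); print(o['q'].round(3)); d=img('top','t11.png')
W=plane(d,[(422.6,201),(476.2,211.8),(470.8,249.2),(415.4,236.1)],.034)[:,:2]; print(W.round(4),W.mean(0), np.linalg.norm(np.diff(W,axis=0),axis=1), np.degrees([np.arctan2(*(W[i]-W[j])[::-1]) for i,j in ((0,1),(3,2),(0,3),(1,2))]))
c,s=np.cos(-.047),np.sin(-.047)
for by in (.072,0,-.072):
    print('bay',by, .5983+c*-.067-s*by, -.0941+s*-.067+c*by)
E
```

```text
t 9.12 pos [ 0.5922 -0.2681  0.1354] rot [2.263 2.156 0.013] F [-0.3  1.2 -0.5] op -0.0004
[-0.541  0.173  1.647  0.004  1.304 -0.494]
[[ 0.5969 -0.3273]
 [ 0.5682 -0.4815]
 [ 0.4616 -0.4631]
 [ 0.4966 -0.3054]] [ 0.5308385  -0.39429786] [0.15687239 0.1082268  0.16155277] [ 79.455783    77.46745547 -12.30750373  -9.79021179]
bay 0.072 0.53475674214016 -0.01903166859082399
bay 0 0.5313739878785603 -0.0909521592287891
bay -0.072 0.5279912336169605 -0.1628726498667542
```

View pics/t11.png

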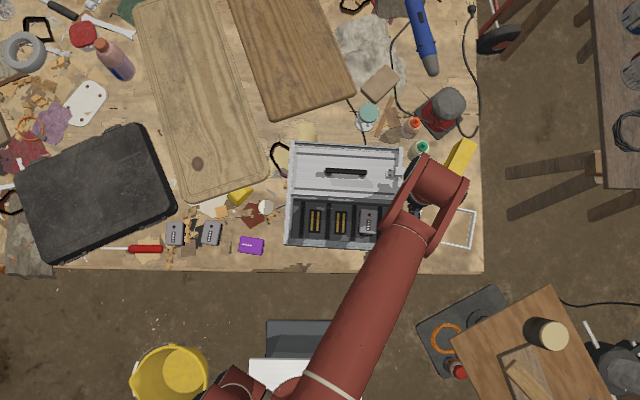

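Request:
jog_arm --steps '[{"dx": 0, "dy": 0, "dz": 0.9, "twist": 0}, {"dx": 0, "dy": 0, "dz": 1.7, "twist": 1}, {"dx": -0.4, "dy": 0.6, "dz": 2.1, "twist": 2}, {"dx": -0.8, "dy": 1.2, "dz": 2.1, "twist": 3}, {"dx": -1.07, "dy": 1.75, "dz": 2.1, "twist": 4}]' --gripper 65 --newtons 50

```text
t: 9.8
tool_pos: [0.5257, -0.1621, 0.2616]
tool_rot: [1.385, 2.807, 0.021]
contact_force: [0.7, 0.2, 0.1]
opening: 0.0637
```

Request:
jog_arm --steps '[{"dx": 0, "dy": 0, "dz": 0, "twist": 1}, {"dx": 0, "dy": 0, "dz": 0, "twist": 2}, {"dx": 0, "dy": 0, "dz": 0, "twist": 3}, {"dx": 0, "dy": 0, "dz": 0, "twist": 4}, {"dx": 0, "dy": 0, "dz": 0, "twist": 5}]'

```text
t: 10.42
tool_pos: [0.5245, -0.162, 0.2611]
tool_rot: [0.06, 3.138, 0.027]
contact_force: [0.1, -0.6, -0.2]
opening: 0.0635
```

```bash
cat >> h.py <<'E'
def yaw(o):
    r=cv2.Rodrigues(np.array(o['tool_rot'],float))[0]; return np.degrees(np.arctan2(r[1,1],r[0,1]))
E
python3 -c "
from h import *
o=st();print(yaw(o));d=img('wrist','w12.png');np.savez('pics/w12.npz',**d)"
```

```text
t 10.43 pos [ 0.5245 -0.162   0.2611] rot [0.06  3.138 0.027] F [ 0.1 -0.6 -0.2] op 0.0635
87.79364869183583
```

View pics/w12.png

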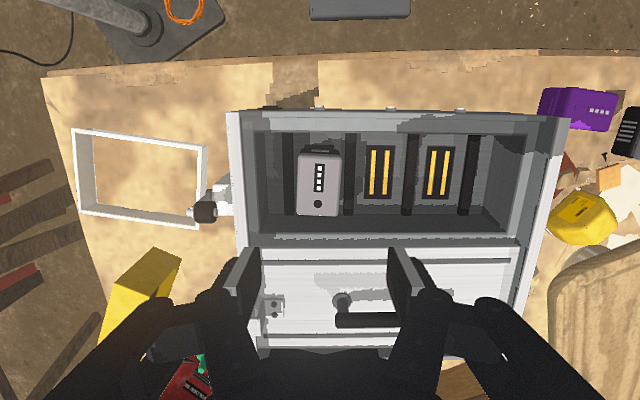

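The pack cap is at (318,185), the tray at (138,180) with its left edge near column 75, and the roller at (205,212).

```bash
python3 - <<'E'
from h import *
d=dict(np.load('pics/w12.npz')); f=d['frame']; C=cloud(d)
Z=C[...,2]; m=((Z>.092)&(Z<.104)).astype(np.uint8); m[:140]=0;m[222:]=0;m[:,:290]=0;m[:,345:]=0
n,l,s,c=cv2.connectedComponentsWithStats(m);i=1+np.argmax(s[1:,4]);ys,xs=np.where(l==i)
W=C[ys,xs]; print(s[i],np.median(W[:,2]),cv2.minAreaRect(W[:,:2].astype(np.float32)))
# tray rim by depth
print('tray rim',plane(d,[(74,129),(207,147),(203,225),(80,212)],.034).round(4), depth(d,[(140,140),(205,190)]).round(3))
W=plane(d,[(74,129),(207,147),(203,227),(80,212)],.034)[:,:2];print(W.mean(0))
print('roller',plane(d,[(205,212)],.145), 'deck corners', plane(d,[(231,112),(571,118)],.136))
E
```

```text
[ 296  154   47   63 2645] 0.09702183194820035 ((0.5327515006065369, -0.16384823620319366), (0.04608664661645889, 0.06621205061674118), 84.67684173583984)
tray rim [[ 0.4653 -0.4555  0.034 ]
 [ 0.4952 -0.296   0.034 ]
 [ 0.5959 -0.3169  0.034 ]
 [ 0.5711 -0.4777  0.034 ]] [[ 0.483 -0.377  0.033]
 [ 0.556 -0.318  0.006]]
[ 0.53259531 -0.38664893]
roller [[ 0.53795907 -0.26598016  0.145     ]] deck corners [[ 0.4529504  -0.23395274  0.136     ]
 [ 0.46731801  0.06315845  0.136     ]]
```

Request:
jog_arm --steps '[{"dx": 0.14, "dy": -0.03, "dz": -0.8, "twist": -0.3}, {"dx": 0.14, "dy": -0.03, "dz": -1.6, "twist": -0.3}, {"dx": 0.14, "dy": -0.03, "dz": -2.4, "twist": -0.3}, {"dx": 0.14, "dy": -0.03, "dz": -2.6, "twist": -0.3}, {"dx": 0.14, "dy": -0.03, "dz": -2.6, "twist": -0.3}]'

```text
t: 11.1
tool_pos: [0.5325, -0.1638, 0.1051]
tool_rot: [0.139, 3.136, 0.027]
contact_force: [-0.2, -0.2, 1.1]
opening: 0.0635
```

```bash
python3 -c "
from h import *
o=st();print(yaw(o));d=img('wrist','w13.png')"
```

```text
t 11.1 pos [ 0.5325 -0.1638  0.1051] rot [0.139 3.136 0.027] F [-0.2 -0.2  1.1] op 0.0635
84.92628206688607
```

View pics/w13.png

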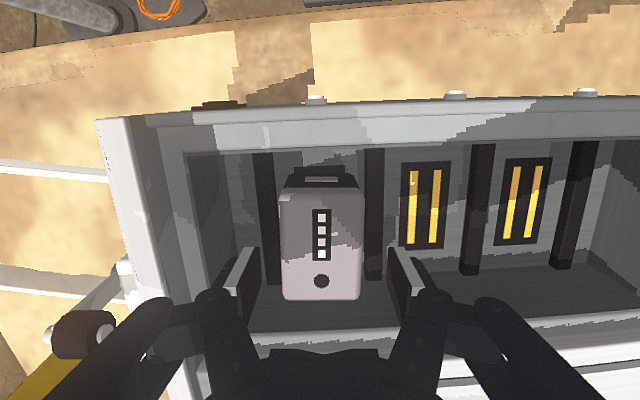

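The pack at (322,245) is centred between the pads. I descend and grip.

Request:
jog_arm --steps '[{"dx": 0, "dy": 0, "dz": -0.4, "twist": 0}, {"dx": 0, "dy": 0, "dz": -0.7, "twist": 0}, {"dx": 0, "dy": 0, "dz": -0.7, "twist": 0}]'

```text
t: 11.52
tool_pos: [0.5331, -0.1641, 0.0642]
tool_rot: [0.139, 3.134, 0.026]
contact_force: [-0.4, 0.9, -0.1]
opening: 0.0637
```

Request:
jog_arm --steps '[{"dx": 0, "dy": 0, "dz": 0, "twist": 0}, {"dx": 0, "dy": 0, "dz": 0, "twist": 0}, {"dx": 0, "dy": 0, "dz": 0, "twist": 0}]' --gripper 255

```text
t: 11.9
tool_pos: [0.5341, -0.1646, 0.0656]
tool_rot: [0.139, 3.132, 0.025]
contact_force: [1.2, 0.3, 3.7]
opening: 0.0453
```

Request:
jog_arm --steps '[{"dx": 0, "dy": 0, "dz": 0.5, "twist": 0}, {"dx": 0, "dy": 0, "dz": 1.2, "twist": 0}, {"dx": 0, "dy": 0, "dz": 2.0, "twist": 0}, {"dx": 0, "dy": 0, "dz": 2.8, "twist": 0}, {"dx": 0, "dy": 0, "dz": 2.8, "twist": 0}]'

```text
t: 12.52
tool_pos: [0.5363, -0.1655, 0.2387]
tool_rot: [0.138, 3.124, 0.019]
contact_force: [0.0, -0.2, -1.6]
opening: 0.0451
```

Gripped (45 mm opening). I check heights round the tray while moving above it.

Request:
jog_arm --steps '[{"dx": 0, "dy": -0.9, "dz": 0, "twist": -0.2}, {"dx": -0.05, "dy": -1.8, "dz": 0, "twist": -0.4}, {"dx": -0.07, "dy": -2.7, "dz": 0, "twist": -0.65}, {"dx": -0.07, "dy": -3.5, "dz": 0, "twist": -0.65}, {"dx": -0.07, "dy": -3.73, "dz": 0, "twist": -0.65}]'

```text
t: 13.15
tool_pos: [0.5305, -0.391, 0.2352]
tool_rot: [0.32, 3.114, 0.022]
contact_force: [-0.2, -0.2, -2.8]
opening: 0.0448
```

```bash
python3 - <<'E'
from h import *
o=st();print(yaw(o)); d=img('top','t14.png'); C=cloud(d)
d0=dict(np.load('pics/w12.npz')); C0=cloud(d0)
s=C0[260:380:4,60:180:4].reshape(-1,3); s=s[(s[:,2]>.05)&(s[:,2]<.15)]; print('yellow', s[:,:].min(0),s.max(0), np.percentile(s[:,0],5))
d=img('wrist','w14.png')
E
```

```text
t 13.15 pos [ 0.5305 -0.391   0.2352] rot [0.32  3.114 0.022] F [-0.2 -0.2 -2.8] op 0.0448
78.27637299569464
yellow [ 0.63792688 -0.45005953  0.05013322] [ 0.82251454 -0.36819242  0.10083291] 0.6400442096981319
```

View pics/w14.png

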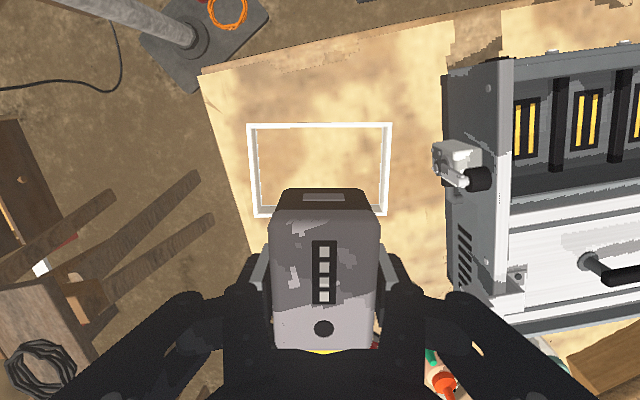

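View pics/t14.png

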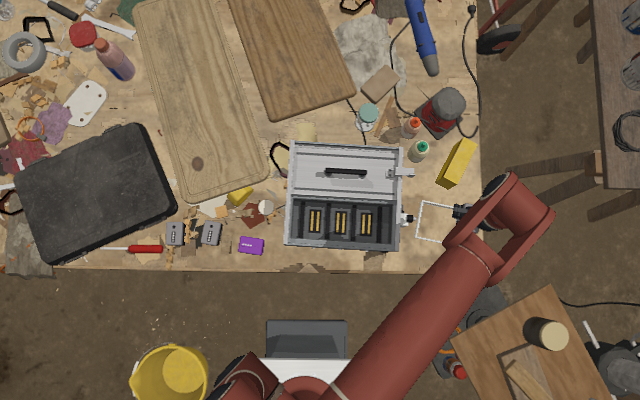

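The tray rim in the wrist view has corners at about (247,125), (393,123), (386,213) and (254,216), and it is parallel to the grip. The pack is at (325,265).

```bash
python3 - <<'E'
from h import *
d=img('wrist'); W=plane(d,[(247,125),(393,123),(386,214),(254,216)],.034)[:,:2]; print(W.round(4),W.mean(0), [np.linalg.norm(W[i]-W[i-1]).round(3) for i in range(4)]); st()
E
```

```text
[[ 0.4658 -0.4575]
 [ 0.4962 -0.3001]
 [ 0.6013 -0.3227]
 [ 0.5708 -0.4789]] [ 0.53351175 -0.38979759] [np.float64(0.107), np.float64(0.16), np.float64(0.107), np.float64(0.159)]
t 13.3 pos [ 0.5315 -0.3885  0.2366] rot [0.316 3.113 0.022] F [ 0.1 -0.1 -2.2] op 0.0453
```

Request:
jog_arm --steps '[{"dx": 0.02, "dy": -0.02, "dz": -0.8, "twist": 0}, {"dx": 0.02, "dy": -0.02, "dz": -1.6, "twist": 0}, {"dx": 0.02, "dy": -0.02, "dz": -2.4, "twist": 0}, {"dx": 0.02, "dy": -0.02, "dz": -3.1, "twist": 0}, {"dx": 0.02, "dy": -0.02, "dz": -3.4, "twist": 0}]'

```text
t: 13.92
tool_pos: [0.5313, -0.3862, 0.0289]
tool_rot: [0.314, 3.118, 0.029]
contact_force: [-0.2, -0.2, -1.6]
opening: 0.0451
```

Request:
jog_arm --steps '[{"dx": 0, "dy": 0, "dz": -0.05, "twist": 0}, {"dx": 0, "dy": 0, "dz": -0.08, "twist": 0}, {"dx": 0, "dy": 0, "dz": -0.08, "twist": 0}]'

```text
t: 14.3
tool_pos: [0.5324, -0.387, 0.0262]
tool_rot: [0.313, 3.115, 0.026]
contact_force: [0.2, -0.4, -1.6]
opening: 0.0452
```

Request:
jog_arm --steps '[{"dx": 0, "dy": 0, "dz": -0.05, "twist": 0}, {"dx": 0, "dy": 0, "dz": -0.09, "twist": 0}, {"dx": 0, "dy": 0, "dz": -0.09, "twist": 0}]'

```text
t: 14.68
tool_pos: [0.533, -0.3877, 0.0219]
tool_rot: [0.313, 3.113, 0.024]
contact_force: [0.9, 0.1, 2.0]
opening: 0.0456
```

It is touching down. I release and rise.

Request:
jog_arm --steps '[{"dx": 0, "dy": 0, "dz": 0, "twist": 0}, {"dx": 0, "dy": 0, "dz": 0, "twist": 0}, {"dx": 0, "dy": 0, "dz": 0.5, "twist": 0}, {"dx": 0, "dy": 0, "dz": 1.3, "twist": 0}, {"dx": 0, "dy": 0, "dz": 2.2, "twist": 0}]' --gripper 65

```text
t: 15.3
tool_pos: [0.5323, -0.3871, 0.154]
tool_rot: [0.313, 3.115, 0.026]
contact_force: [0.2, -0.5, 0.2]
opening: 0.0638
```

Request:
jog_arm --steps '[{"dx": 0, "dy": 0, "dz": 0.8, "twist": 0}, {"dx": 0, "dy": 0, "dz": 1.5, "twist": 0}]'

```text
t: 15.55
tool_pos: [0.5324, -0.3872, 0.2463]
tool_rot: [0.313, 3.114, 0.025]
contact_force: [-0.0, -1.2, -0.2]
opening: 0.0636
```

```bash
python3 - <<'E'
from h import *
o=st(); d=img('wrist','w15.png'); img('scene','s15.png')
d=img('top','t15.png'); C=cloud(d); Z=C[...,2]
for nm,(x0,x1,y0,y1) in {'a':(155,192,210,255),'b':(193,232,210,255)}.items():
    m=np.zeros(Z.shape,bool); m[y0:y1,x0:x1]=(Z[y0:y1,x0:x1]>0.048)&(Z[y0:y1,x0:x1]<0.056)
    n,l,s,c=cv2.connectedComponentsWithStats(m.astype(np.uint8));i=1+np.argmax(s[1:,4]); ys,xs=np.where(l==i)
    print(nm,s[i],cv2.minAreaRect(C[ys,xs,:2].astype(np.float32)))
E
```

```text
t 15.55 pos [ 0.5324 -0.3872  0.2463] rot [0.313 3.114 0.025] F [-0.  -1.2 -0.2] op 0.0636
a [165 222  18  24 315] ((0.492720365524292, 0.3726659119129181), (0.06447906792163849, 0.04707016795873642), 0.01325955055654049)
b [201 220  20  26 312] ((0.4973466694355011, 0.26960647106170654), (0.04653049260377884, 0.06523430347442627), 81.67269134521484)
```

View pics/w15.png

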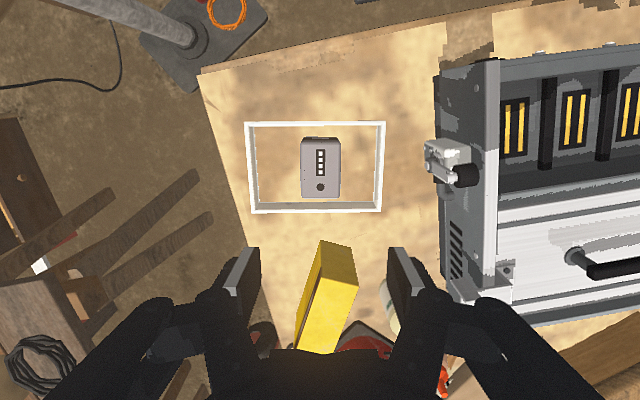

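View pics/t15.png

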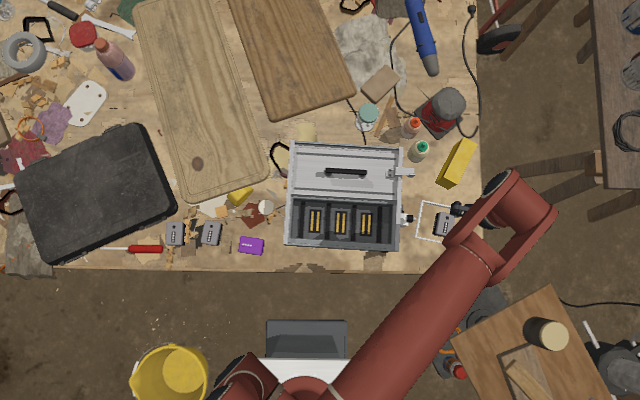

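The charged pack is in the tray at (320,168), and the empties measure at (0.497,0.270) and (0.493,0.373). I go to the nearer one.

Request:
jog_arm --steps '[{"dx": -0.05, "dy": 1, "dz": 0, "twist": 0.1}, {"dx": -0.1, "dy": 2, "dz": 0, "twist": 0.2}, {"dx": -0.15, "dy": 3, "dz": 0, "twist": 0.34}, {"dx": -0.2, "dy": 4, "dz": 0, "twist": 0.34}, {"dx": -0.25, "dy": 5, "dz": 0, "twist": 0.34}]'

```text
t: 16.32
tool_pos: [0.5173, -0.0862, 0.2457]
tool_rot: [0.221, 3.121, 0.022]
contact_force: [0.9, 0.5, -0.2]
opening: 0.0634
```

Request:
jog_arm --steps '[{"dx": -0.05, "dy": 1, "dz": 0, "twist": 0}, {"dx": -0.1, "dy": 2, "dz": 0, "twist": 0}, {"dx": -0.15, "dy": 3, "dz": 0, "twist": 0}, {"dx": -0.2, "dy": 4, "dz": 0, "twist": 0}, {"dx": -0.33, "dy": 5, "dz": 0, "twist": 0}]'

```text
t: 16.95
tool_pos: [0.4963, 0.2155, 0.2435]
tool_rot: [0.221, 3.124, 0.02]
contact_force: [1.1, 0.2, 0.1]
opening: 0.0634
```

```bash
cat > pk.py <<'E'
import sys
from h import *
o=st();print('yaw',yaw(o)); d=img('wrist',sys.argv[1]); C=cloud(d); zt=float(sys.argv[2])
m=((abs(C[...,2]-zt)<.005)).astype(np.uint8)
m=cv2.morphologyEx(m,cv2.MORPH_CLOSE,np.ones((3,3)))
n,l,s,c=cv2.connectedComponentsWithStats(m)
for i in range(1,n):
    if s[i,4]>300:
        ys,xs=np.where((l==i)&(abs(C[...,2]-zt)<.006)); print(s[i],[np.round(v,4) for v in cv2.minAreaRect(C[ys,xs,:2].astype(np.float32))],np.median(C[ys,xs,2]).round(4))
E
python3 pk.py w16.png .052
```

```text
t 16.95 pos [0.4963 0.2155 0.2435] rot [0.221 3.124 0.02 ] F [1.1 0.2 0.1] op 0.0634
yaw 81.89475457071379
[545  92  95  61 592] [array([0.4822, 0.5258]), array([0.0043, 0.1233]), np.float64(24.8481)] 0.053
[ 438  119   42   63 2337] [array([0.4953, 0.3719]), array([0.0658, 0.0458]), np.float64(0.2494)] 0.0511
[ 234  130   62   42 2450] [array([0.4651, 0.1578]), array([0.0662, 0.0455]), np.float64(82.2948)] 0.0508
[ 348  137   45   58 2351] [array([0.4989, 0.2711]), array([0.0462, 0.0662]), np.float64(80.5776)] 0.051
[ 456  146   88  155 1082] [array([0.5952, 0.4059]), array([0.0835, 0.2063]), np.float64(79.4989)] 0.052
[  0 165 212 123 795] [array([ 0.4875, -0.0172]), array([0.2792, 0.1295]), np.float64(53.4095)] 0.0523
[   0  204  153   79 3092] [array([ 0.5388, -0.1165]), array([0.2212, 0.0939]), np.float64(86.923)] 0.054
[295 238  49  39 369] [array([0.6109, 0.1974]), array([0.0377, 0.0596]), np.float64(46.1711)] 0.0522
```

View pics/w16.png

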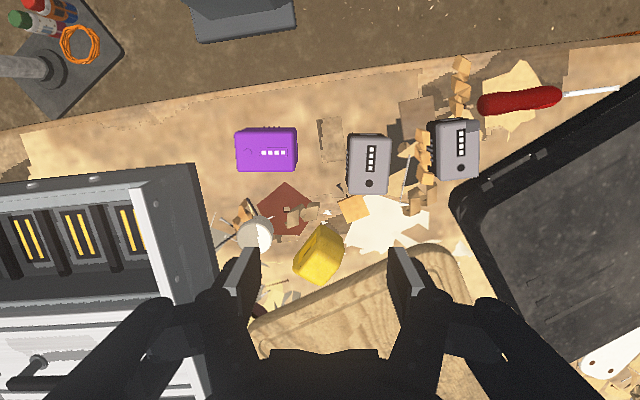

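The empties are at (369,165) and (457,150), the purple decoy at (266,150), and the pot at (255,233).

Request:
jog_arm --steps '[{"dx": 0.03, "dy": 0.92, "dz": -0.3, "twist": -0.1}, {"dx": 0.03, "dy": 0.92, "dz": -1.2, "twist": -0.1}, {"dx": 0.03, "dy": 0.92, "dz": -2.1, "twist": -0.1}, {"dx": 0.03, "dy": 0.92, "dz": -2.7, "twist": -0.1}, {"dx": 0.03, "dy": 0.92, "dz": -2.7, "twist": -0.1}]'

```text
t: 17.62
tool_pos: [0.4922, 0.2753, 0.0757]
tool_rot: [-0.24, -3.131, -0.021]
contact_force: [1.3, -0.0, -0.1]
opening: 0.0637
```

```bash
python3 pk.py w17.png .052
```

```text
t 17.62 pos [0.4922 0.2753 0.0757] rot [-0.24  -3.131 -0.021] F [ 1.3 -0.  -0.1] op 0.0637
yaw 81.23557214811406
[ 442  160   79  109 7590] [array([0.4948, 0.3722]), array([0.0463, 0.066 ]), np.float64(89.3553)] 0.0511
[  63  186  120   72 7501] [array([0.4649, 0.1582]), array([0.0666, 0.0458]), np.float64(81.7707)] 0.0509
[ 277  195   79   99 7276] [array([0.4983, 0.2709]), array([0.0461, 0.0658]), np.float64(80.7056)] 0.051
[ 485  205  155   96 3030] [array([0.5248, 0.425 ]), array([0.0132, 0.1122]), np.float64(26.0881)] 0.0519
[   0  256   61  135 1932] [array([0.5287, 0.0608]), array([0.0054, 0.1079]), np.float64(87.6001)] 0.0518
```

View pics/w17.png

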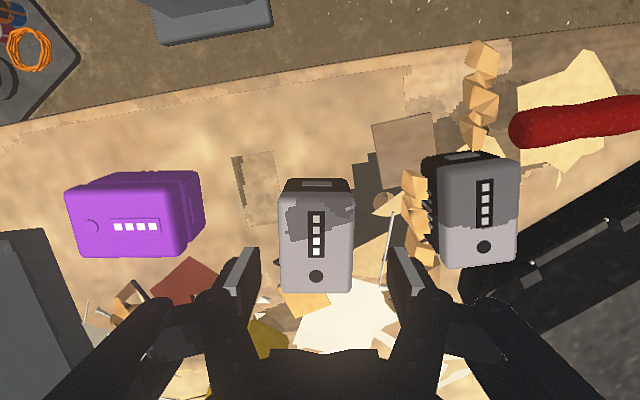

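Pack at (316,245), about 4 mm off laterally. I correct and descend.

Request:
jog_arm --steps '[{"dx": 0.1, "dy": -0.07, "dz": 0, "twist": 0}, {"dx": 0.1, "dy": -0.07, "dz": -0.5, "twist": 0}, {"dx": 0.1, "dy": -0.07, "dz": -0.94, "twist": 0}, {"dx": 0.1, "dy": -0.07, "dz": -0.94, "twist": 0}]'

```text
t: 18.18
tool_pos: [0.5002, 0.2715, 0.0223]
tool_rot: [0.241, 3.13, 0.024]
contact_force: [-0.1, -0.3, -0.2]
opening: 0.0639
```

Request:
jog_arm --steps '[{"dx": 0, "dy": 0, "dz": 0, "twist": 0}, {"dx": 0, "dy": 0, "dz": 0, "twist": 0}, {"dx": 0, "dy": 0, "dz": 0, "twist": 0}]' --gripper 255

```text
t: 18.55
tool_pos: [0.5024, 0.272, 0.025]
tool_rot: [0.24, 3.126, 0.027]
contact_force: [-0.3, -1.0, 7.0]
opening: 0.0454
```

Request:
jog_arm --steps '[{"dx": 0, "dy": 0, "dz": 0.6, "twist": 0}, {"dx": 0, "dy": 0, "dz": 1.4, "twist": 0}, {"dx": 0, "dy": 0, "dz": 2.3, "twist": 0}, {"dx": 0, "dy": 0, "dz": 3.2, "twist": 0}, {"dx": 0, "dy": 0, "dz": 3.5, "twist": 0}]'

```text
t: 19.18
tool_pos: [0.5038, 0.2727, 0.2395]
tool_rot: [0.239, 3.119, 0.031]
contact_force: [-0.2, -0.7, -2.4]
opening: 0.0451
```

Request:
jog_arm --steps '[{"dx": 0.1, "dy": -1, "dz": 0, "twist": 0.2}, {"dx": 0.2, "dy": -2, "dz": 0, "twist": 0.4}, {"dx": 0.3, "dy": -3, "dz": 0, "twist": 0.6}, {"dx": 0.4, "dy": -4, "dz": 0, "twist": 0.6}, {"dx": 0.45, "dy": -5, "dz": 0, "twist": 0.6}]'

```text
t: 19.8
tool_pos: [0.5297, -0.0289, 0.2371]
tool_rot: [0.076, 3.132, 0.034]
contact_force: [1.1, -0.6, -2.9]
opening: 0.0451
```

Request:
jog_arm --steps '[{"dx": 0.02, "dy": -0.9, "dz": 0, "twist": 0}, {"dx": 0.02, "dy": -1.7, "dz": 0, "twist": 0}, {"dx": 0.02, "dy": -2.2, "dz": 0, "twist": 0}, {"dx": 0.02, "dy": -2.25, "dz": 0, "twist": 0}]'

```text
t: 20.3
tool_pos: [0.5298, -0.1652, 0.2345]
tool_rot: [0.081, 3.135, 0.036]
contact_force: [0.5, -0.4, -1.7]
opening: 0.0454
```

```bash
python3 - <<'E'
from h import *
o=st();print('yaw',yaw(o)); d=img('wrist','w18.png')
for by in (-.072,0,.072):
  bx=-.067
  print(proj(d,[[.5983+bx+.047*by,-.0941-.047*bx+by,.046]]).round(0), proj(d,[[.5983-.121+.047*by,-.0941+.047*.121+by,.046]]).round(0))
E
```

```text
t 20.3 pos [ 0.5298 -0.1652  0.2345] rot [0.081 3.135 0.036] F [ 0.5 -0.4 -1.7] op 0.0454
yaw 87.05929487833079
[[320. 171.]] [[320. 121.]]
[[385. 171.]] [[388. 121.]]
[[449. 171.]] [[455. 121.]]
```

View pics/w18.png

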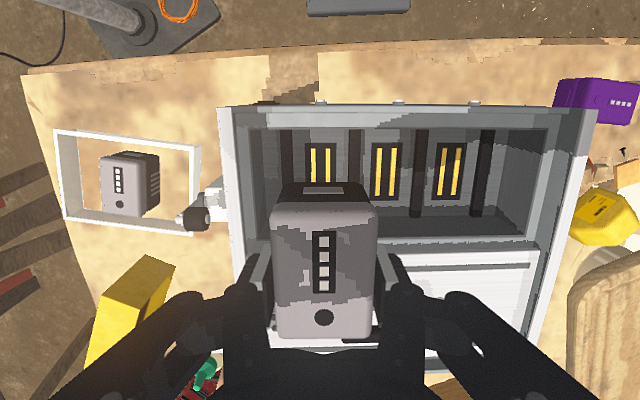

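The bay contacts at (319,170), (385,172) and (449,170) match my projected bay centres. I lower the pack into the right bay.

Request:
jog_arm --steps '[{"dx": 0.02, "dy": 0.03, "dz": -0.8, "twist": 0}, {"dx": 0.02, "dy": 0.03, "dz": -1.5, "twist": 0}, {"dx": 0.02, "dy": 0.03, "dz": -2.1, "twist": 0}, {"dx": 0.02, "dy": 0.03, "dz": -2.5, "twist": 0}, {"dx": 0.02, "dy": 0.03, "dz": -2.6, "twist": 0}]'

```text
t: 20.98
tool_pos: [0.5293, -0.1603, 0.0758]
tool_rot: [0.076, 3.14, 0.041]
contact_force: [-1.3, 0.6, -1.5]
opening: 0.0451
```

Request:
jog_arm --steps '[{"dx": 0, "dy": 0, "dz": -0.07, "twist": 0}, {"dx": 0, "dy": 0, "dz": -0.14, "twist": 0}, {"dx": 0, "dy": 0, "dz": -0.14, "twist": 0}]'

```text
t: 21.35
tool_pos: [0.5301, -0.1598, 0.0712]
tool_rot: [0.076, 3.14, 0.042]
contact_force: [-8.3, 5.2, 11.6]
opening: 0.0453
```

```bash
python3 -c "
from h import *
st();img('wrist','w19.png');d=img('scene');B=cv2.cvtColor(d['frame'],cv2.COLOR_RGB2BGR);cv2.imwrite('pics/s19.png',cv2.resize(B[110:250,250:400],None,fx=4,fy=4,interpolation=cv2.INTER_CUBIC))"
```

```text
t 21.35 pos [ 0.5301 -0.1598  0.0712] rot [0.076 3.14  0.042] F [-8.3  5.2 11.6] op 0.0453
```

View pics/w19.png

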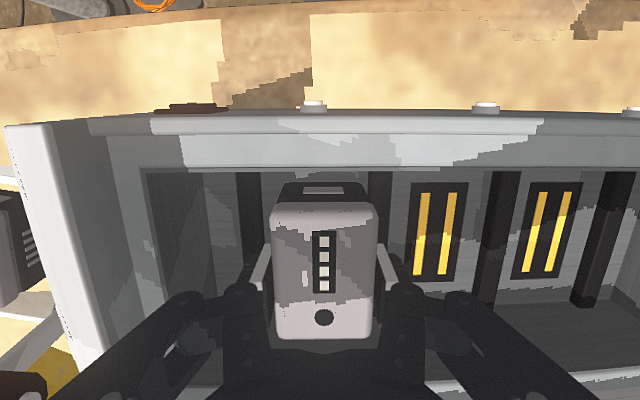

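View pics/s19.png

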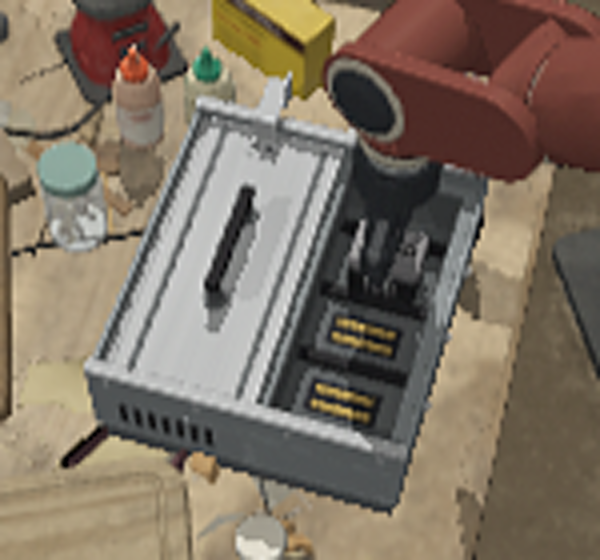

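The pack sits between the ribs (columns 248 and 381). I release and rise to check.

Request:
jog_arm --steps '[{"dx": 0, "dy": -0.03, "dz": 0.02, "twist": 0}, {"dx": 0, "dy": -0.03, "dz": 0.02, "twist": 0}, {"dx": 0, "dy": -0.03, "dz": 0.02, "twist": 0}, {"dx": 0, "dy": -0.03, "dz": 0.8, "twist": 0}, {"dx": 0, "dy": -0.03, "dz": 1.6, "twist": 0}]' --gripper 75

```text
t: 22.08
tool_pos: [0.5293, -0.1613, 0.1671]
tool_rot: [-0.076, -3.139, -0.044]
contact_force: [0.6, -0.1, 0.8]
opening: 0.0601
```

Request:
jog_arm --steps '[{"dx": 0, "dy": 0.5, "dz": 0.8, "twist": 0}, {"dx": 0, "dy": 1, "dz": 1.2, "twist": 0}]'

```text
t: 22.32
tool_pos: [0.5304, -0.1012, 0.2426]
tool_rot: [0.077, 3.138, 0.042]
contact_force: [-0.3, -0.3, 0.6]
opening: 0.0602
```

```bash
python3 pk.py w20.png .098
```

```text
t 22.32 pos [ 0.5304 -0.1012  0.2426] rot [0.077 3.138 0.042] F [-0.3 -0.3  0.6] op 0.0602
yaw 87.17536606311286
[  166   115   323   138 12498] [array([ 0.5329, -0.0911]), array([0.2941, 0.1348]), np.float64(87.3553)] 0.1026
[ 234  150   51   66 3059] [array([ 0.5273, -0.1587]), array([0.0464, 0.066 ]), np.float64(87.5885)] 0.0969
[  38  290   54   89 3226] [array([ 0.7048, -0.4185]), array([0.0464, 0.134 ]), np.float64(61.9532)] 0.0985
[ 554  315   86   58 2208] [array([0.771 , 0.2503]), array([0.0743, 0.1217]), np.float64(20.7894)] 0.0987
```

View pics/w20.png

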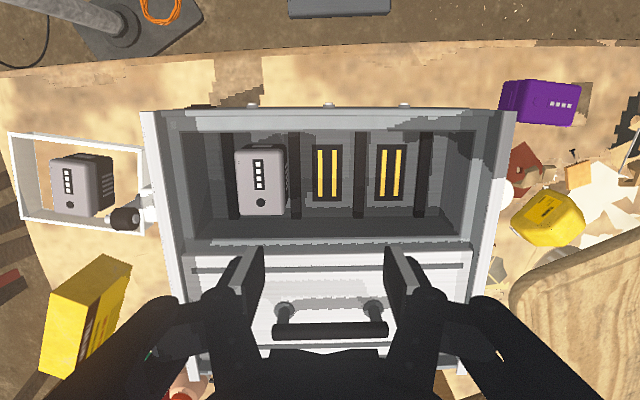

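The pack is seated in the right bay at (262,180), with its top at the same height as before. Now the second empty.

Request:
jog_arm --steps '[{"dx": -0.1, "dy": 1, "dz": 0, "twist": 0.2}, {"dx": -0.2, "dy": 2, "dz": 0, "twist": 0.2}, {"dx": -0.3, "dy": 3, "dz": 0, "twist": 0.2}, {"dx": -0.4, "dy": 4, "dz": 0, "twist": 0.2}, {"dx": -0.5, "dy": 5, "dz": 0, "twist": 0.2}]' --gripper 65

```text
t: 23.0
tool_pos: [0.5009, 0.2033, 0.2448]
tool_rot: [0.018, 3.135, 0.044]
contact_force: [0.5, -0.3, 0.7]
opening: 0.0632
```

Request:
jog_arm --steps '[{"dx": -0.05, "dy": 1, "dz": 0, "twist": 0}, {"dx": -0.1, "dy": 2, "dz": 0, "twist": 0}, {"dx": -0.1, "dy": 2.7, "dz": -0.8, "twist": 0}, {"dx": -0.1, "dy": 2.88, "dz": -1.6, "twist": 0}, {"dx": -0.1, "dy": 2.88, "dz": -2.0, "twist": 0}]'

```text
t: 23.62
tool_pos: [0.4926, 0.3759, 0.1199]
tool_rot: [0.015, 3.141, 0.039]
contact_force: [0.7, -0.1, 0.2]
opening: 0.0637
```

```bash
python3 pk.py w21.png .052
```

```text
t 23.62 pos [0.4926 0.3759 0.1199] rot [0.015 3.141 0.039] F [ 0.7 -0.1  0.2] op 0.0637
yaw 89.4445826742969
[ 443  130  197  104 1891] [array([0.4744, 0.5421]), array([0.0094, 0.1615]), np.float64(27.7418)] 0.0526
[   0  148   72   66 3984] [array([0.4657, 0.1636]), array([0.0569, 0.0456]), np.float64(81.9267)] 0.0508
[ 284  171   64   84 5083] [array([0.4952, 0.3729]), array([0.046 , 0.0658]), np.float64(89.6535)] 0.051
[ 342  222   99   49 1278] [array([0.5229, 0.4302]), array([0.0114, 0.0798]), np.float64(24.5087)] 0.0516
[313 271  34  30 305] [array([0.5538, 0.3805]), array([0.0069, 0.0355]), np.float64(42.1727)] 0.053
```

View pics/w21.png

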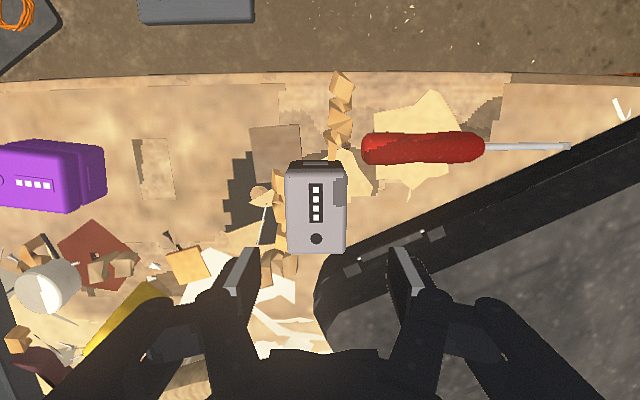

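The pack is at (316,210) and the black case's corner is close at (330,270), so I check the room for the left finger.

```bash
python3 - <<'E'
from h import *
d=img('wrist'); C=cloud(d); st()
for uv in [(330,270),(350,250),(370,240),(400,225),(430,210),(345,300),(355,280),(400,240),(450,230),(480,300)]:
    print(uv,C[uv[1],uv[0]].round(3))
# occupied footprint: points with z>.012, x .46-.53, y .39-.46
P=C.reshape(-1,3); 
for x0 in np.arange(.465,.54,.01):
    s=P[(P[:,0]>x0)&(P[:,0]<x0+.01)&(P[:,1]>.402)&(P[:,1]<.5)&(P[:,2]>.012)&(P[:,2]<.2)]
    print(round(x0,3),len(s), s[:,1].min().round(3) if len(s) else None, s[:,2].max().round(3) if len(s) else None)
E
```

```text
t 23.73 pos [0.4921 0.3747 0.1194] rot [-0.017 -3.139 -0.036] F [-0.2  1.  -0.4] op 0.0635
(330, 270) [0.55  0.383 0.03 ]
(350, 250) [0.545 0.402 0.005]
(370, 240) [0.537 0.421 0.002]
(400, 225) [0.523 0.448 0.002]
(430, 210) [0.508 0.474 0.003]
(345, 300) [0.549 0.391 0.074]
(355, 280) [0.542 0.4   0.059]
(400, 240) [0.515 0.435 0.049]
(450, 230) [0.507 0.473 0.05 ]
(480, 300) [0.48 0.43 0.17]
0.465 520 0.402 0.2
0.475 6604 0.402 0.2
0.485 2256 0.406 0.2
0.495 3537 0.406 0.197
0.505 2394 0.435 0.089
0.515 2392 0.412 0.09
0.525 1620 0.402 0.09
0.535 1704 0.402 0.091
```

The case is about 0.09 m high with its edge at x≥0.52, so I grasp the pack a bit higher (TCP 0.029) to keep the gripper body clear of it.

Request:
jog_arm --steps '[{"dx": 0.0, "dy": -0.03, "dz": -0.6, "twist": 0}, {"dx": 0.0, "dy": -0.03, "dz": -1.1, "twist": 0}, {"dx": 0.0, "dy": -0.03, "dz": -1.4, "twist": 0}, {"dx": 0.0, "dy": -0.03, "dz": -1.5, "twist": 0}, {"dx": 0.0, "dy": -0.03, "dz": -1.5, "twist": 0}]'

```text
t: 24.35
tool_pos: [0.4929, 0.3732, 0.0304]
tool_rot: [-0.018, -3.141, -0.038]
contact_force: [0.5, 0.1, -0.4]
opening: 0.064
```

Request:
jog_arm --steps '[{"dx": 0, "dy": 0, "dz": 0, "twist": 0}, {"dx": 0, "dy": 0, "dz": 0, "twist": 0}, {"dx": 0, "dy": 0, "dz": 0, "twist": 0}]' --gripper 255

```text
t: 24.72
tool_pos: [0.4942, 0.3739, 0.0324]
tool_rot: [0.017, 3.139, 0.04]
contact_force: [-0.5, 0.3, 6.3]
opening: 0.0453
```

Request:
jog_arm --steps '[{"dx": 0, "dy": 0, "dz": 0.6, "twist": 0}, {"dx": 0, "dy": 0, "dz": 1.4, "twist": 0}, {"dx": 0, "dy": 0, "dz": 2.3, "twist": 0}, {"dx": 0, "dy": 0, "dz": 3.2, "twist": 0}, {"dx": 0, "dy": 0, "dz": 3.5, "twist": 0}]'

```text
t: 25.35
tool_pos: [0.4955, 0.3747, 0.2466]
tool_rot: [0.017, 3.133, 0.045]
contact_force: [0.1, 0.7, -3.1]
opening: 0.0448
```

Request:
jog_arm --steps '[{"dx": 0.1, "dy": -1, "dz": 0, "twist": -0.1}, {"dx": 0.2, "dy": -2, "dz": 0, "twist": -0.2}, {"dx": 0.3, "dy": -3, "dz": 0, "twist": -0.2}, {"dx": 0.4, "dy": -4, "dz": 0, "twist": -0.2}, {"dx": 0.5, "dy": -5, "dz": 0, "twist": -0.2}]'

```text
t: 25.98
tool_pos: [0.5242, 0.0729, 0.2437]
tool_rot: [0.072, 3.136, 0.045]
contact_force: [0.5, -0.7, -1.2]
opening: 0.0452
```

Request:
jog_arm --steps '[{"dx": 0.1, "dy": -0.8, "dz": 0, "twist": 0}, {"dx": 0.1, "dy": -1.5, "dz": 0, "twist": 0}, {"dx": 0.1, "dy": -1.5, "dz": 0, "twist": 0}]'

```text
t: 26.35
tool_pos: [0.5291, -0.0193, 0.2407]
tool_rot: [0.079, 3.14, 0.046]
contact_force: [0.5, -0.3, -2.0]
opening: 0.0451
```

```bash
python3 -c "
from h import *
o=st();print(yaw(o));img('wrist','w22.png');img('top','t22.png')"
```

```text
t 26.35 pos [ 0.5291 -0.0193  0.2407] rot [0.079 3.14  0.046] F [ 0.5 -0.3 -2. ] op 0.0451
87.13281325732754
```

View pics/w22.png

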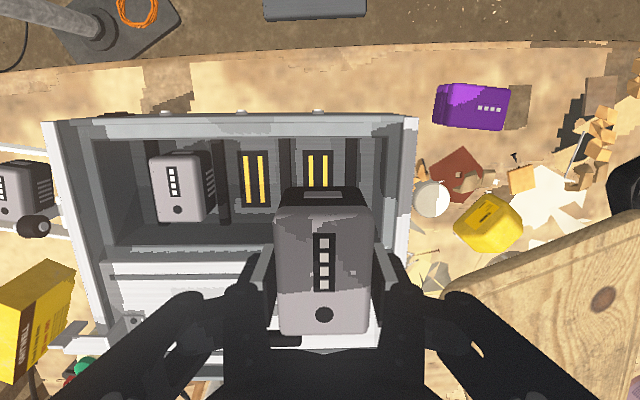

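The pack is held above the left bay, whose contacts are at (317,170). I lower it.

Request:
jog_arm --steps '[{"dx": 0.06, "dy": 0, "dz": -0.8, "twist": 0}, {"dx": 0.06, "dy": -0.02, "dz": -1.5, "twist": 0}, {"dx": 0.06, "dy": -0.03, "dz": -2.1, "twist": 0}, {"dx": 0.06, "dy": -0.03, "dz": -2.5, "twist": 0}, {"dx": 0.06, "dy": -0.03, "dz": -2.6, "twist": 0}]'

```text
t: 27.08
tool_pos: [0.5309, -0.017, 0.0825]
tool_rot: [-0.07, -3.136, -0.049]
contact_force: [-0.3, 0.4, -3.1]
opening: 0.045
```

Request:
jog_arm --steps '[{"dx": 0, "dy": 0, "dz": -0.04, "twist": 0}, {"dx": 0, "dy": 0, "dz": -0.08, "twist": 0}, {"dx": 0, "dy": 0, "dz": -0.08, "twist": 0}]'

```text
t: 27.45
tool_pos: [0.5317, -0.017, 0.0788]
tool_rot: [-0.07, -3.138, -0.048]
contact_force: [0.2, -0.1, -2.4]
opening: 0.0447
```

Request:
jog_arm --steps '[{"dx": 0, "dy": 0, "dz": -0.03, "twist": 0}, {"dx": 0, "dy": 0, "dz": -0.06, "twist": 0}, {"dx": 0, "dy": 0, "dz": -0.06, "twist": 0}]'

```text
t: 27.82
tool_pos: [0.5319, -0.0171, 0.0786]
tool_rot: [-0.07, -3.137, -0.048]
contact_force: [-10.3, 2.0, 15.2]
opening: 0.0451
```

Request:
jog_arm --steps '[{"dx": 0, "dy": 0, "dz": 0.03, "twist": 0}, {"dx": 0, "dy": 0, "dz": 0.03, "twist": 0}, {"dx": 0, "dy": 0, "dz": 0.03, "twist": 0}, {"dx": 0, "dy": 0, "dz": 0.8, "twist": 0}, {"dx": 0, "dy": 0, "dz": 1.6, "twist": 0}]' --gripper 75

```text
t: 28.45
tool_pos: [0.5311, -0.017, 0.1743]
tool_rot: [-0.07, -3.135, -0.049]
contact_force: [1.1, 0.1, 0.7]
opening: 0.0601
```

Request:
jog_arm --steps '[{"dx": 0, "dy": -0.5, "dz": 0.8, "twist": -1}, {"dx": 0, "dy": -1.1, "dz": 1.2, "twist": -2}]'

```text
t: 28.7
tool_pos: [0.5322, -0.0836, 0.2497]
tool_rot: [0.62, 3.075, 0.049]
contact_force: [0.4, -0.1, -1.2]
opening: 0.0602
```

```bash
python3 pk.py w23.png .098
```

```text
t 28.7 pos [ 0.5322 -0.0836  0.2497] rot [0.62  3.075 0.049] F [ 0.4 -0.1 -1.2] op 0.0602
yaw 67.20744055929667
[  145    67   324   223 11305] [array([ 0.5328, -0.0917]), array([0.2937, 0.1349]), np.float64(87.2128)] 0.1026
[ 350  119   62   75 3046] [array([ 0.5336, -0.016 ]), array([0.0464, 0.0666]), np.float64(87.4619)] 0.097
[ 217  171   64   69 2725] [array([ 0.5275, -0.1583]), array([0.0458, 0.0662]), np.float64(87.4511)] 0.0969
[ 543  243   97   75 2483] [array([0.757 , 0.1844]), array([0.1447, 0.0944]), np.float64(20.1173)] 0.0986
```

View pics/w23.png

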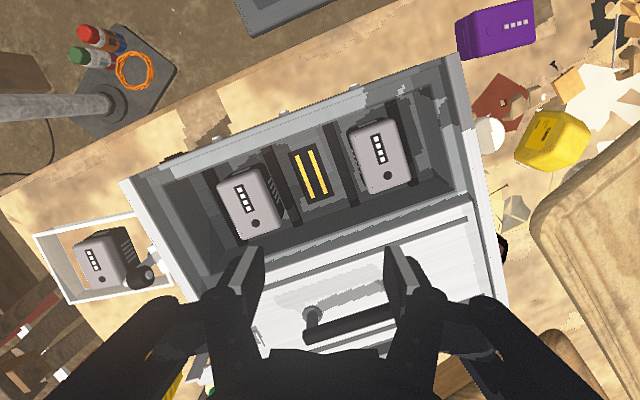

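Both empties are seated in the left and right bays at (378,155) and (250,203), 3–5 mm off centre. Now the hatch handle.

Request:
jog_arm --steps '[{"dx": 0.5, "dy": -0.05, "dz": 0, "twist": -1}, {"dx": 1, "dy": -0.1, "dz": 0, "twist": -2}, {"dx": 1.5, "dy": -0.2, "dz": 0, "twist": -3}, {"dx": 2.12, "dy": -0.23, "dz": 0, "twist": -4}, {"dx": 2.12, "dy": -0.23, "dz": 0, "twist": -5}]' --gripper 60

```text
t: 29.38
tool_pos: [0.6616, -0.1017, 0.2505]
tool_rot: [1.869, 2.502, 0.032]
contact_force: [-0.5, -0.0, -0.3]
opening: 0.0653
```

Request:
jog_arm --steps '[{"dx": 0, "dy": 0, "dz": 0, "twist": -1}, {"dx": 0, "dy": 0, "dz": 0, "twist": -2}, {"dx": 0, "dy": 0, "dz": 0, "twist": -2}]'

```text
t: 29.75
tool_pos: [0.6615, -0.1015, 0.2495]
tool_rot: [2.271, 2.141, 0.026]
contact_force: [-0.6, -0.2, 0.9]
opening: 0.0652
```

```bash
python3 - <<'E'
from h import *
o=st();print(yaw(o));d=img('wrist','w24.png')
C=cloud(d); m=(abs(C[...,2]-.158)<.005).astype(np.uint8)
n,l,s,c=cv2.connectedComponentsWithStats(m)
for i in range(1,n):
    if s[i,4]>150:
        ys,xs=np.where(l==i); print(s[i],cv2.minAreaRect(C[ys,xs,:2].astype(np.float32)),np.median(C[ys,xs,2]))
img('top','t24.png')
E
```

```text
t 29.75 pos [ 0.6615 -0.1015  0.2495] rot [2.271 2.141 0.026] F [-0.6 -0.2  0.9] op 0.0652
-3.3705393500894316
[ 308  128   19  130 2055] ((0.6588387489318848, -0.09752583503723145), (0.10910988599061966, 0.013023555278778076), 87.56515502929688) 0.15661180609849024
```

View pics/w24.png

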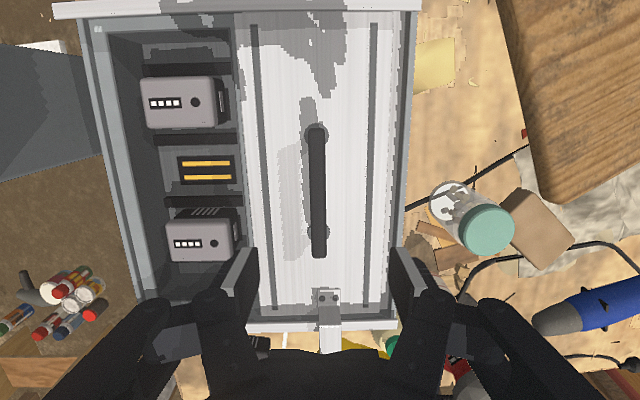

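View pics/t24.png

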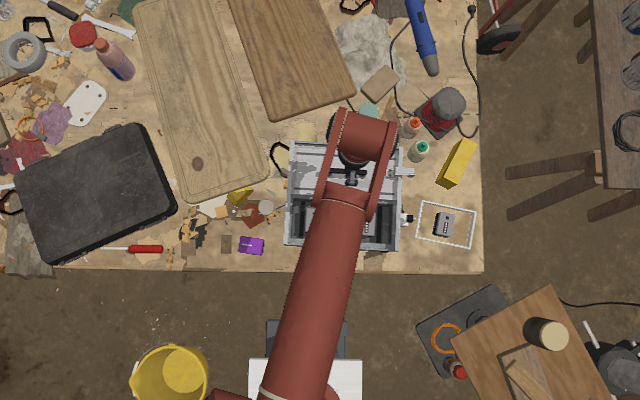

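The handle is at (317,195), i.e. (0.6588,−0.0975), and no empties are left on the bench. The charged pack is in the tray at (444,224). I descend and grip.

Request:
jog_arm --steps '[{"dx": -0.04, "dy": 0.06, "dz": -0.7, "twist": 0.06}, {"dx": -0.04, "dy": 0.06, "dz": -1.4, "twist": 0.06}, {"dx": -0.04, "dy": 0.06, "dz": -1.9, "twist": 0.06}, {"dx": -0.04, "dy": 0.06, "dz": -1.9, "twist": 0.06}]'

```text
t: 30.35
tool_pos: [0.6568, -0.0975, 0.1321]
tool_rot: [2.262, 2.159, 0.021]
contact_force: [1.0, 0.8, -0.3]
opening: 0.0652
```

Request:
jog_arm --steps '[{"dx": 0, "dy": 0, "dz": 0, "twist": 0}, {"dx": 0, "dy": 0, "dz": 0, "twist": 0}, {"dx": 0, "dy": 0, "dz": 0, "twist": 0}, {"dx": 0, "dy": 0, "dz": 0, "twist": 0}]' --gripper 255 --newtons 80

```text
t: 30.85
tool_pos: [0.6583, -0.0978, 0.1344]
tool_rot: [2.259, 2.157, 0.024]
contact_force: [1.8, -0.3, 4.7]
opening: 0.0117
```

Request:
jog_arm --steps '[{"dx": 0, "dy": 0, "dz": 0.08, "twist": 0}, {"dx": 0, "dy": 0, "dz": 0.08, "twist": 0}]'

```text
t: 31.1
tool_pos: [0.6572, -0.0975, 0.1376]
tool_rot: [2.261, 2.159, 0.022]
contact_force: [-0.5, -0.7, -6.5]
opening: 0.0115
```

Request:
jog_arm --steps '[{"dx": -0.4, "dy": 0.02, "dz": 0.03, "twist": 0}, {"dx": -0.9, "dy": 0.04, "dz": 0.04, "twist": 0}, {"dx": -1.4, "dy": 0.065, "dz": 0.04, "twist": 0}, {"dx": -1.9, "dy": 0.09, "dz": 0.04, "twist": 0}, {"dx": -2.1, "dy": 0.1, "dz": 0.04, "twist": 0}]'

```text
t: 31.72
tool_pos: [0.5295, -0.0912, 0.1385]
tool_rot: [2.261, 2.16, 0.021]
contact_force: [3.8, -1.0, -9.6]
opening: 0.0114
```

```bash
python3 -c "
from h import *
o=st();print(yaw(o));d=img('wrist','w25.png')"; python3 zs.py z25.png
```

```text
t 31.73 pos [ 0.5295 -0.0912  0.1385] rot [2.261 2.16  0.021] F [ 3.8 -1.  -9.6] op 0.0114
-2.599060910146296
t 31.77 pos [ 0.5291 -0.0911  0.1387] rot [2.261 2.161 0.02 ] F [ 2.7 -1.  -9. ] op 0.0114
```

View pics/w25.png

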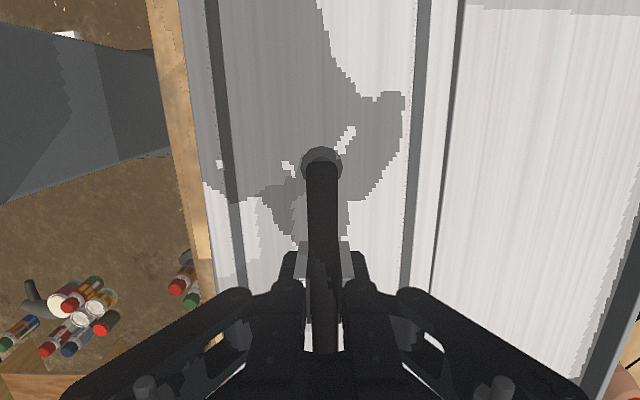

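View pics/z25.png

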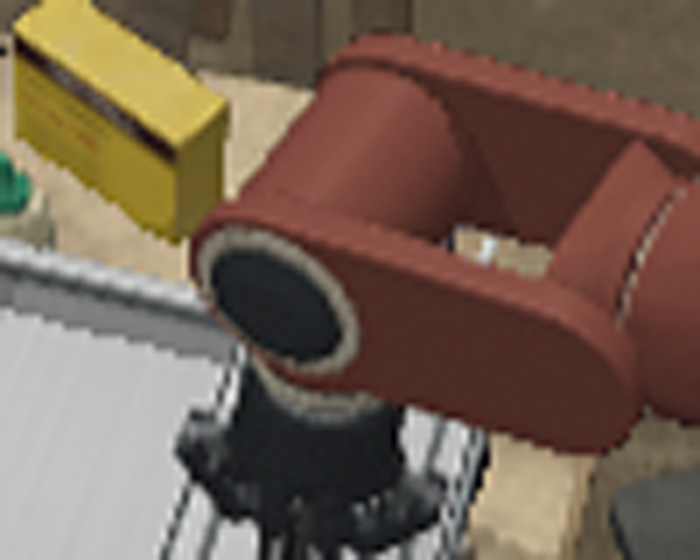

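Request:
jog_arm --steps '[{"dx": 0.05, "dy": 0, "dz": 0, "twist": 0}, {"dx": 0.05, "dy": 0, "dz": -0.08, "twist": 0}, {"dx": 0.05, "dy": 0, "dz": -0.16, "twist": 0}, {"dx": 0.05, "dy": 0, "dz": -0.16, "twist": 0}]'

```text
t: 32.33
tool_pos: [0.5334, -0.0912, 0.1289]
tool_rot: [2.261, 2.16, 0.021]
contact_force: [1.8, -1.2, -6.3]
opening: 0.0113
```

It is already below deck level, in the recess. I lower the last 3 mm.

Request:
jog_arm --steps '[{"dx": 0, "dy": 0, "dz": -0.04, "twist": 0}, {"dx": 0, "dy": 0, "dz": -0.06, "twist": 0}, {"dx": 0, "dy": 0, "dz": -0.06, "twist": 0}]'

```text
t: 32.7
tool_pos: [0.5338, -0.0914, 0.1263]
tool_rot: [2.26, 2.16, 0.022]
contact_force: [-0.9, 0.9, 1.2]
opening: 0.0114
```

Seated: Fz changed from −6.3 N to +1.2 N at the expected height. I release and rise.

Request:
jog_arm --steps '[{"dx": 0, "dy": 0, "dz": 0, "twist": 0}, {"dx": 0, "dy": 0, "dz": 0, "twist": 0}, {"dx": 0, "dy": 0, "dz": 0, "twist": 0}, {"dx": 0, "dy": 0, "dz": 0.8, "twist": 0}, {"dx": 0, "dy": 0, "dz": 1.6, "twist": 0}]' --gripper 60

```text
t: 33.33
tool_pos: [0.5331, -0.0912, 0.2227]
tool_rot: [2.262, 2.161, 0.02]
contact_force: [0.1, 0.4, 0.3]
opening: 0.0652
```

Request:
jog_arm --steps '[{"dx": 0, "dy": 0, "dz": 0.8, "twist": 0}, {"dx": 0, "dy": 0.9, "dz": 1.2, "twist": 0}, {"dx": -0.3, "dy": 1.9, "dz": 1.5, "twist": 0}, {"dx": -0.6, "dy": 2.9, "dz": 1.5, "twist": 0}, {"dx": -0.9, "dy": 3.9, "dz": 1.5, "twist": 0}]'

```text
t: 33.95
tool_pos: [0.4793, 0.1416, 0.3134]
tool_rot: [2.262, 2.159, 0.022]
contact_force: [-0.2, -0.2, -0.9]
opening: 0.0652
```

```bash
python3 - <<'E'
from h import *
o=st();d=img('top','t26.png')
C=cloud(d); m=np.zeros(C.shape[:2],bool); m[205:235,305:380]=1
h=cv2.cvtColor(d['frame'],cv2.COLOR_RGB2HSV); m&=(h[...,2]<60); ys,xs=np.where(m); W=plane(d,np.c_[xs,ys],.15)
print(cv2.minAreaRect(W[:,:2].astype(np.float32)),np.median(C[ys,xs,2]))
# hatch vs deck heights
c,s=np.cos(-.047),np.sin(-.047)
bx=(C[...,0]-.5983)*c+(C[...,1]+.0941)*s; by=-(C[...,0]-.5983)*s+(C[...,1]+.0941)*c
for n,r in {'deck':(.03,.11,-.12,.12),'hatchF':(-.118,-.095,-.12,.12),'hatchB':(-.045,-.02,-.12,.12),'hatchL':(-.12,-.02,.08,.13),'hatchR':(-.12,-.02,-.13,-.08)}.items():
    k=(bx>r[0])&(bx<r[1])&(by>r[2])&(by<r[3])&(C[...,2]>.09)&(C[...,2]<.135); print(n,k.sum(),np.median(C[...,2][k]).round(4))
m=np.zeros(C.shape[:2],bool); m[195:255,410:482]=1; m&=(abs(C[...,2]-.054)<.006); ys,xs=np.where(m); print('full',len(xs),cv2.minAreaRect(C[ys,xs,:2].astype(np.float32)),np.median(C[ys,xs,2]))
E
python3 zs.py z26.png
```

```text
t 33.95 pos [0.4793 0.1416 0.3134] rot [2.262 2.159 0.022] F [-0.2 -0.2 -0.9] op 0.0652
((0.5314559936523438, -0.09100431203842163), (0.015586450695991516, 0.10635805875062943), 0.8575624823570251) 0.14938024723032273
deck 2575 0.1118
hatchF 777 0.1123
hatchB 832 0.1119
hatchL 698 0.1121
hatchR 697 0.1123
full 367 ((0.5306098461151123, -0.3862282931804657), (0.04711730778217316, 0.06701871752738953), 78.86495971679688) 0.05401187483764436
t 34.0 pos [0.4769 0.148  0.3133] rot [2.258 2.172 0.026] F [-2.3  4.7 -0.5] op 0.0653
```

View pics/z26.png

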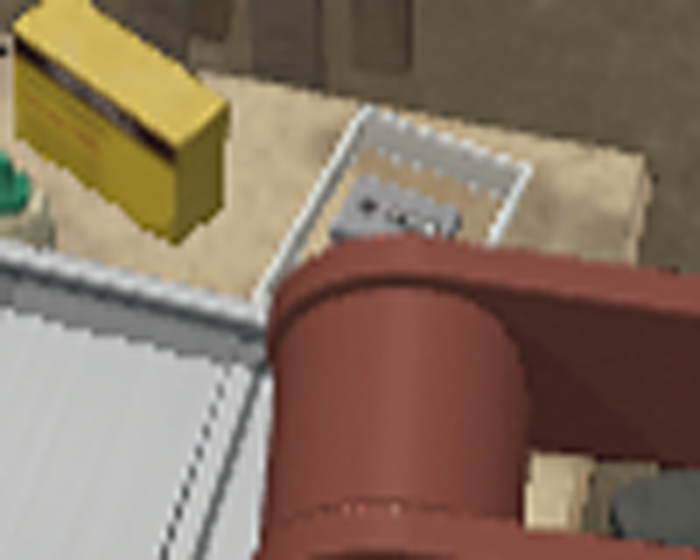

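View pics/t26.png

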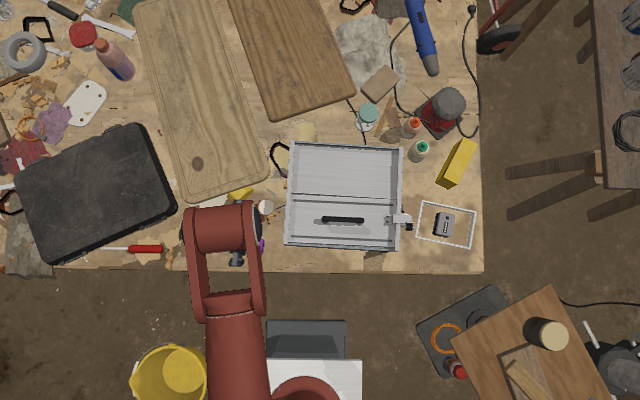

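Request:
jog_arm --steps '[{"dx": -0.6, "dy": 0.6, "dz": 0.3, "twist": 0}, {"dx": -1.2, "dy": 1.2, "dz": 0.6, "twist": 0}, {"dx": -1.6, "dy": 2, "dz": 0.6, "twist": 0}, {"dx": -1.6, "dy": 2.8, "dz": 0.6, "twist": 0}, {"dx": -1.6, "dy": 2.8, "dz": 0.6, "twist": 0}]'

```text
t: 34.67
tool_pos: [0.3818, 0.3142, 0.3487]
tool_rot: [2.251, 2.174, 0.022]
contact_force: [-0.6, 0.3, 0.6]
opening: 0.0654
```

```bash
python3 zs.py z27.png; python3 -c "
from h import *
img('scene','s27.png');d=img('top');B=cv2.cvtColor(d['frame'],cv2.COLOR_RGB2BGR);cv2.imwrite('pics/t27.png',cv2.resize(B[130:260,150:490],None,fx=2.3,fy=2.3,interpolation=cv2.INTER_CUBIC))"
```

```text
t 34.67 pos [0.3818 0.3142 0.3487] rot [2.251 2.174 0.022] F [-0.6  0.3  0.6] op 0.0654
```

View pics/z27.png

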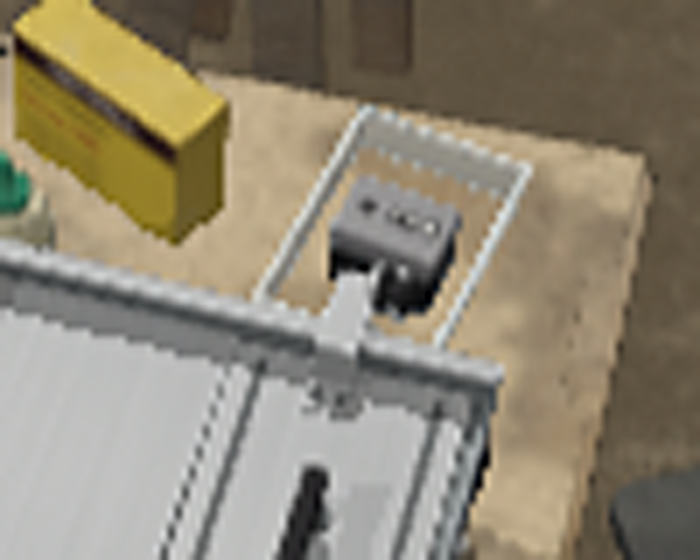

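View pics/t27.png

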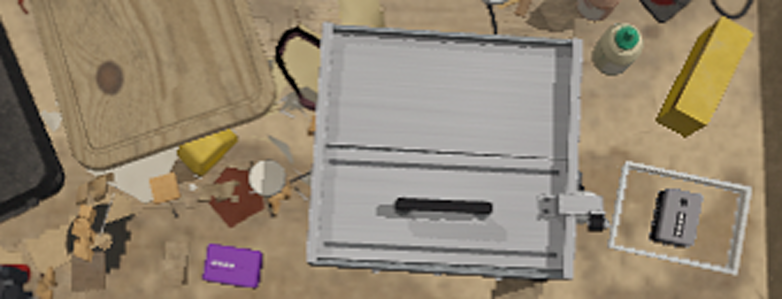

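The hatch is shut with its handle at (443,205), and the roller at (596,221) is held forward of the striker. In the scene crop the roller is at about (398,298), which is roughly 0.5 rad. The charged pack is in the tray at (677,217). I hand in.

```bash
python3 -c "
from h import *
st(); print(ctrl.finish_job())"
```

```text
t 34.83 pos [0.3826 0.3118 0.3489] rot [2.256 2.169 0.022] F [-0.2  0.7  0.4] op 0.0654
the job is handed in; nothing more can be done
None
```

I completed the changeover and handed the job in at about 35 s; `finish_job` gave no verdict.

**What I did, in order**
1. I lifted the hatch, slid it back about 126 mm and set it on the deck.
2. I pushed the roller with shut fingers to about 0.49 rad, judged from the picture. I then let go and saw it spring back.
3. I moved the charged pack from the right bay into the tray.
4. I stood both empty packs in bays, one in the right and one in the left. Only two were on the bench.
5. I slid the hatch shut and let it down into its seat.

**Last checks**
- **Hatch:** flush with the deck to within 0.5 mm. The handle is at (0.531, −0.091), where it was at the start.
- **Switch:** the roller is held forward at about 0.5 rad. This is a reading from a low-resolution picture.
- **Charged pack:** upright in the tray, a few millimetres from the middle.
- **Empty packs:** 3–5 mm from their bay centres at the full seated height. I last measured them about 6 s before handing in and last saw them just before gripping the hatch; with the hatch shut I could not check them again.
- **Bystanders:** they looked unmoved in the final picture; I did not measure them.

No check failed. My two estimates of the seat's x position differed by about 2 mm, which is within the play.

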